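Set up a fold-out crate and bed turned wooden balls in its dimples

ROBOT

A 6-joint arm with a two-finger parallel gripper is mounted at the origin on the work surface. World frame = base frame: x ahead of the robot, y to its left, z up, the work surface at z = 0. Lengths are in m, angles in rad, forces in N, time in s.
With the tool pointing down it reaches from about 0.275 to 0.825 m from the base axis. Payload 4.9 kg.
Tool frame: the origin (TCP) lies between the finger pads; the fingertips stand 8 mm ahead of it and the grasp point (between the pads) lies 11 mm behind it; z points along the fingers, y is the direction in which the jaws open and shut (so a half turn about z gives the same grasp; the last joint's range is limited). The gripper opens to 85 mm and grips with 20 to 120 N. Pads are 22 mm wide; open, the fingers measure 114 mm over their backs; the gripper's body (76 mm by 85 mm) begins 54 mm behind the grasp point. The pads swing forward as they close: fully open they stand 13 mm farther back than shut.
Start: joints at [-1.378, 0.326, -0.193, 1.052, 0, 1.437], TCP at [0.177, -0.521, 0.239] pointing down, gripper open.
Joint ranges: [-2.65, 2.65], [-0.97, 1.79], [-1.3, 1.35], [-1.93, 2.1], [-1.47, 1.37], [-3.14, 3.14]. Speed limits (rad/s): [2.57, 2.57, 3.14, 3.14, 3.14, 3.14].

INTERFACE

Orientations are given as a rotation vector (axis times angle).
In Python, from station import manip gives the robot as it stands.
- The arm moves only by the tool drive_tool, never from a script. Its argument "targets" is one flat list of numbers, 4 for each row, row after row: the shift along the tool's x, y, z in m, then the turn about the tool's z in rad. In form: [x, y, z, twist, x, y, z, twist, ...]. A call has 1 to 5 rows; each row is the pose to reach, as a shift and turn from the pose measured when the call began, along the tool's axes at that moment; what a row does not reach only later rows make up. A row lasts 1/8 s, in which the tool goes at most 62.5 mm and 10.7 degrees, less where a joint would pass 70% of its speed; a pose out of reach is approached as far as the arm can. A call with a gripper value outside its range is refused whole. "hand" is the closure in counts, from 0 (fully open) to 255 (shut), set as the call begins (left out, the last holds). The fingers move at their own pace and stop on an object; the grip force is fixed at half the most. Time passes only in rows, so rows that repeat a pose let the fingers close. It gives the time, the measured TCP pose, the force and the opening at its end, in the units of the state.
- manip.observe(): the state, without advancing time (a new reading comes with each control period).
- manip.get_image(name): name is "scene" or "top" or "wrist"; returns a dict with "pixels" (384x512x3 uint8, red, green, blue), "depth" (384x512 float32, m along the optical axis (not along the pixel's ray), 0 where there is no reading), "vertical_fov" (degrees; the focal length in pixels is half the picture's height over the tangent of half this angle, whatever the lens; pixels are square), "cx", "cy" (the principal point, pixels), "pose" (4x4, takes a point from camera to world coordinates); the wrist camera has in their place "tool_from_camera" (4x4, takes a point from camera to tool coordinates, whose origin is the TCP and whose axes are the flange's). Camera axes: x right, y up, looking along -z (the intrinsics and any distortion apply to the point x, -y, -z); pixel columns grow to the right and rows downward; lengths in m; the calibration is good to about 2 mm. A picture is of the moment at which its call begins: read the wrist's pose just before it.
- manip.sign_off(): hands the job in, once; it reports no verdict.
Trained networks look in a picture, given as the dict that the camera call returned (one of the last four; its "shot" number tells which), for a name from the list of things; names that differ only in an ending like _2 or _b are one class to them, and where a whole thing is asked for, a point or a joint stands for the part that bears it (a point fixed in the world has none). Each returns a list of dicts, best first, with "conf" (0 to 1); they miss things now and then, are a little off and sometimes report something else, mostly with a low value. They report only what shows in the picture. A call takes as long as a camera call.
- manip.search_frame(picture, target): "location" ([column, row] in pixels, amid what is visible of it).
- manip.cut_out(picture, target): "region" (384x512 bool, what is visible of it) and "location" ([column, row] in pixels, amid what is visible of it).
The state is a dict: "t": time; "joint_positions": joint angles; "joint_vel": joint speeds; "tau": joint torques, N m; "tcp_pos": TCP position; "tool_rot": TCP orientation; "force": force on the tool from outside, world axes, zero at the start; "torque": the same for the moment, N m; "finger_gap": opening from 0.0 (shut) to 1.0 (fully open).
Only numpy, scipy, OpenCV 4.12 (cv2) and the standard library are available. Lean on these libraries where they do the work, as an engineer would, in place of code of your own. Each camera call takes 0.05 s, during which the arm holds its last target.

TASK

Get the fold-out crate ready and pack the turned wooden balls: clear the scrap of timber out of it onto the bench and raise its three hinged slatted sides fully upright; only then take the balls from the tray and set every one in a dimple of its own in the crate's base, so that none can roll. Leave the sides standing, and leave the jar and the sanding block where they are.

Things in the scene. Friction and masses are not known exactly. Their poses are not given: they have to be found in the camera images.
- crate: Fold-out wooden crate, fixed to the bench, left or right of the tray. Base: plywood block 184 (x) x 248 (y) x 30 mm high, six round dimples in its top; origin at the centre of its underside, z up, +x away from the robot, turned at most 7 degrees. A fixed slatted end stands on its +x edge, top 92 mm above the bench; the other three edges carry hinged sides, as high when raised.
- dimple0 (a point): Centre of a dimple at the level of the base's top (30 mm above the bench), crate x -38, y -76 mm. Round recess 34 mm across, 12 mm deep; a ball in it rests on the rim, its centre 17 mm above this point. Raised walls stand 54 mm (x) or 48 mm (y) from the nearest dimples.
- dimple1 (a point): Centre of a dimple at the level of the base's top (30 mm above the bench), crate x -38, y 0 mm. Round recess 34 mm across, 12 mm deep; a ball in it rests on the rim, its centre 17 mm above this point. Raised walls stand 54 mm (x) or 48 mm (y) from the nearest dimples.
- dimple2 (a point): Centre of a dimple at the level of the base's top (30 mm above the bench), crate x -38, y 76 mm. Round recess 34 mm across, 12 mm deep; a ball in it rests on the rim, its centre 17 mm above this point. Raised walls stand 54 mm (x) or 48 mm (y) from the nearest dimples.
- dimple3 (a point): Centre of a dimple at the level of the base's top (30 mm above the bench), crate x +38, y -76 mm. Round recess 34 mm across, 12 mm deep; a ball in it rests on the rim, its centre 17 mm above this point. Raised walls stand 54 mm (x) or 48 mm (y) from the nearest dimples.
- dimple4 (a point): Centre of a dimple at the level of the base's top (30 mm above the bench), crate x +38, y 0 mm. Round recess 34 mm across, 12 mm deep; a ball in it rests on the rim, its centre 17 mm above this point. Raised walls stand 54 mm (x) or 48 mm (y) from the nearest dimples.
- dimple5 (a point): Centre of a dimple at the level of the base's top (30 mm above the bench), crate x +38, y 76 mm. Round recess 34 mm across, 12 mm deep; a ball in it rests on the rim, its centre 17 mm above this point. Raised walls stand 54 mm (x) or 48 mm (y) from the nearest dimples.
- side_near (a joint): Hinged side at the crate's edge towards the robot (crate -x). 0 = lying level, outward; 1.571 = upright, at its stop. Stiff hinge (0.12 N m): it stays where left. Axis 26 mm above the bench, 4 mm outside the base's edge, centred on it. Frame 8 mm thick, 240 mm wide: a board 24 mm high at the hinge, an open hand slot 30 mm high between 18 mm end posts, then a round rail.
- side_near_rail (a point): Middle of the round top rail of side_near: 12 mm diameter, parallel to the hinge, 60 mm from the hinge axis; 26 mm above the bench when the side lies level. A finger fits through the slot on its hinge side, and the rail can turn between the fingers.
- side_left (a joint): Hinged side at the crate's left edge seen from the robot (crate +y). 0 = lying level, outward; 1.571 = upright, at its stop. Stiff hinge (0.12 N m): it stays where left. Axis 26 mm above the bench, 4 mm outside the base's edge, centred on it. Frame 8 mm thick, 172 mm wide: a board 24 mm high at the hinge, an open hand slot 30 mm high between 18 mm end posts, then a round rail.
- side_left_rail (a point): Middle of the round top rail of side_left: 12 mm diameter, parallel to the hinge, 60 mm from the hinge axis; 26 mm above the bench when the side lies level. A finger fits through the slot on its hinge side, and the rail can turn between the fingers.
- side_right (a joint): Hinged side at the crate's right edge seen from the robot (crate -y). 0 = lying level, outward; 1.571 = upright, at its stop. Stiff hinge (0.12 N m): it stays where left. Axis 26 mm above the bench, 4 mm outside the base's edge, centred on it. Frame 8 mm thick, 172 mm wide: a board 24 mm high at the hinge, an open hand slot 30 mm high between 18 mm end posts, then a round rail.
- side_right_rail (a point): Middle of the round top rail of side_right: 12 mm diameter, parallel to the hinge, 60 mm from the hinge axis; 26 mm above the bench when the side lies level. A finger fits through the slot on its hinge side, and the rail can turn between the fingers.
- tray: Shallow aluminium tray fixed to the bench, 250 (x) x 190 (y) mm, lined with a thin grey rubber mat (top 4 mm above the bench), lip 19 mm high above the bench and 4 mm wide; origin under its centre.
- ball1: Smooth dark turned wooden ball, 48 mm diameter, about 45 g, that rolls in the tray at the start (centre 28 mm above the bench); origin at its centre. May be absent (three to five are present).
- ball2: Smooth dark turned wooden ball, 48 mm diameter, about 45 g, that rolls in the tray at the start (centre 28 mm above the bench); origin at its centre. May be absent (three to five are present).
- ball3: Smooth dark turned wooden ball, 48 mm diameter, about 45 g, that rolls in the tray at the start (centre 28 mm above the bench); origin at its centre. May be absent (three to five are present).
- ball4: Smooth dark turned wooden ball, 48 mm diameter, about 45 g, that rolls in the tray at the start (centre 28 mm above the bench); origin at its centre. May be absent (three to five are present).
- ball5: Smooth dark turned wooden ball, 48 mm diameter, about 45 g, that rolls in the tray at the start (centre 28 mm above the bench); origin at its centre. May be absent (three to five are present).
- jar: Bystander: amber glass jar with a steel cap, 68 mm wide, 85 mm high, beyond the work; origin under its centre.
- scrap: Scrap of sawn timber 34 x 110 x 24 mm (x, y, z), about 60 g, lying flat on the crate's base at the start; origin at the centre of its underside.
- sander: Bystander: hand sanding block, 75 x 130 x 60 mm, cork sole and wooden grip; origin under its centre.

How it is judged:
By the outcome, as a careful person would: the job done as asked, in the order asked, and still so for the second after the job is handed in, with the robot touching nothing.
Of ball1, ball2, ball3, ball4, ball5 only 3 to 5 are there at a start; the rules pass over those that are not, and their reading is None.
At some moment in a run one of ball1, ball2, ball3, ball4, ball5 may be knocked a few centimetres aside while the robot is not near it.
Once in a run the grip may slacken for a moment while it holds something.
It also fails if it takes over 210 s, if anything falls off the work surface, if the arm or the gripper's body presses on something with over 40 N, if the wrist force passes 120 N, or if a joint passes its speed limit or range.

## Working session

There is one attempt and no reset: what is moved stays moved. The work goes in short steps, Python scripts to look and compute and a tool call to move; the robot and the scene stay as the last step left them, time stands still between calls to the robot, and variables do not carry over. Pictures are saved under pics/ and viewed, and the job is handed in when it is done.

Besides the shell and the picture viewer there is one more tool, called after "Emit:" as name(argument=value, ...) on one line, values as JSON. drive_tool: Moves the arm, as the interface text tells. Its arguments: {"type":"object","properties":{"targets":{"type":"array"},"hand":{"type":"number"}},"required":["targets"]}

```bash
ls; mkdir -p pics; cat > h.py <<'E'
import numpy as np, cv2
from scipy.spatial.transform import Rotation as R
from station import manip
def save(p,n,s=1.5):
    im=cv2.cvtColor(p["pixels"],cv2.COLOR_RGB2BGR); cv2.imwrite(f"pics/{n}.png",cv2.resize(im,None,fx=s,fy=s))
def campose(p,st=None):
    if "pose" in p: return np.array(p["pose"])
    T=np.eye(4);T[:3,:3]=R.from_rotvec(st["tool_rot"]).as_matrix();T[:3,3]=st["tcp_pos"]
    return T@np.array(p["tool_from_camera"])
def f(p): return 192/np.tan(np.radians(p["vertical_fov"])/2)
def cloud(p,st=None):
    d=p["depth"];v,u=np.mgrid[0:384,0:512];F=f(p)
    X=np.stack([(u-p["cx"])/F*d,-(v-p["cy"])/F*d,-d],-1)
    T=campose(p,st);W=X@T[:3,:3].T+T[:3,3];W[d<=0]=np.nan;return W
def ray(p,uv,z,st=None):
    F=f(p);T=campose(p,st);r=T[:3,:3]@np.array([(uv[0]-p["cx"])/F,-(uv[1]-p["cy"])/F,-1]);o=T[:3,3]
    return o+r*(z-o[2])/r[2]
def proj(p,X,st=None):
    T=np.linalg.inv(campose(p,st));c=T[:3,:3]@np.asarray(X)+T[:3,3];F=f(p)
    return np.array([p["cx"]+F*c[0]/-c[2],p["cy"]-F*c[1]/-c[2]])
def s():
    o=manip.observe();print({k:np.round(v,4) for k,v in o.items() if k not in("joint_vel","tau")});return o
E
python3 - <<'E'
from h import *
o=s()
for n in("scene","top","wrist"):
    p=manip.get_image(n);save(p,n+"0");print(n,{k:v for k,v in p.items() if k not in("pixels","depth")})
E
```

```text
pics
{'t': np.float64(0.0), 'joint_positions': array([-1.3782,  0.327 , -0.1936,  1.052 ,  0.    ,  1.4366]), 'tcp_pos': array([ 0.1765, -0.5203,  0.2385]), 'tool_rot': array([-3.098e+00, -5.108e-01,  1.000e-04]), 'force': array([ 0.7655,  0.9319, -0.596 ]), 'torque': array([ 0.006 , -0.009 ,  0.0128]), 'finger_gap': np.float64(0.998)}
scene {'vertical_fov': 55.78027663190623, 'cx': 256.48053442360464, 'cy': 187.86553848982126, 'pose': array([[-0.89604256, -0.28486864,  0.34052546,  0.90604453],
       [ 0.44383721, -0.59339699,  0.67148234,  0.7049163 ],
       [ 0.01078252,  0.75281463,  0.65814426,  0.71968046],
       [ 0.        ,  0.        ,  0.        ,  1.        ]]), 'shot': 1}
top {'vertical_fov': 56.89664712192323, 'cx': 253.5041932682198, 'cy': 194.45049045287357, 'pose': array([[-0.00891049,  0.98208535, -0.18822587,  0.36883793],
       [-0.99989663, -0.00662645,  0.01276032,  0.02326562],
       [ 0.01128446,  0.18832011,  0.98204287,  1.07782484],
       [ 0.        ,  0.        ,  0.        ,  1.        ]]), 'shot': 2}
wrist {'vertical_fov': 71.48219023762564, 'cx': 252.23698902211547, 'cy': 191.7524859437027, 'tool_from_camera': array([[-4.96280918e-04,  9.60095994e-01,  2.79670226e-01,
         7.08739370e-02],
       [ 9.99999723e-01,  3.21552790e-04,  6.70644271e-04,
        -5.72315129e-05],
       [ 5.53954136e-04,  2.79670481e-01, -9.60095889e-01,
        -1.34224102e-01],
       [ 0.00000000e+00,  0.00000000e+00,  0.00000000e+00,
         1.00000000e+00]]), 'shot': 3}
```

View pics/top0.png

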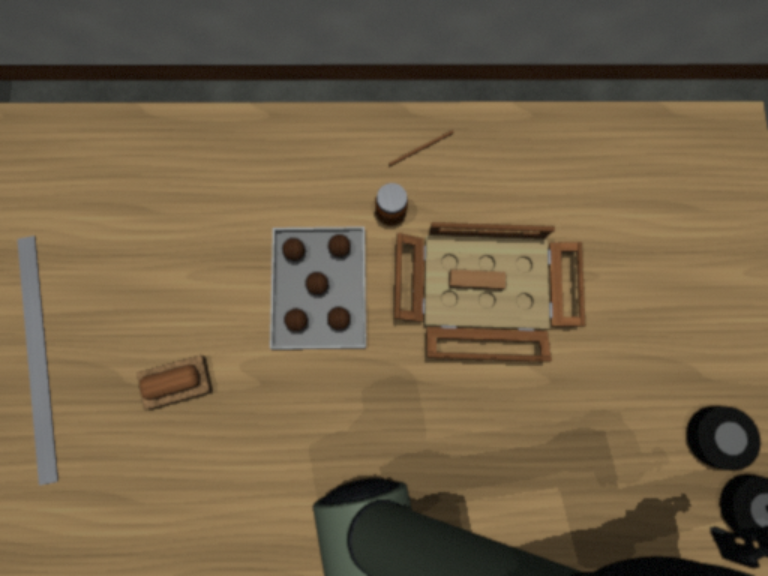

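View pics/scene0.png

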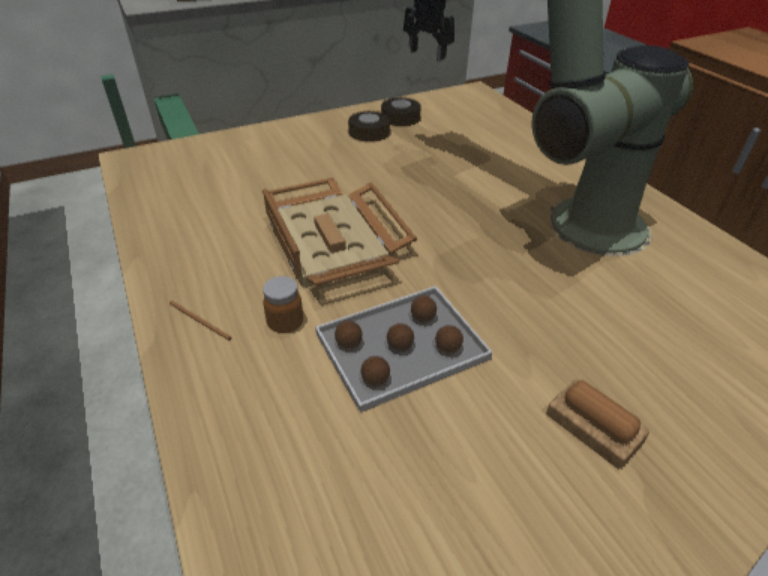

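Both pictures show five balls in the tray (top view, around 317,283) and the crate to its right (486,280), with all three sides lying out and the scrap across the middle of the base. Next I measure them.

```bash
python3 - <<'E'
from h import *
p=manip.get_image("top");W=cloud(p)
for t in("crate","scrap","ball1","jar","tray","sander","side_near_rail"):
    for r in manip.cut_out(p,t)[:6]:
        m=r["region"];w=W[m];print(t,round(r["conf"],2),np.round(r["location"],1),m.sum(),np.nanmedian(w,0).round(4),np.nanpercentile(w,[2,98],axis=0).round(3).tolist())
# base top
Z=W[...,2]
v,u=np.mgrid[0:384,0:512]
m=(abs(Z-0.03)<0.006)&(u>280)&(u<372)&(v>150)&(v<225)
hsv=cv2.cvtColor(p["pixels"],cv2.COLOR_RGB2HSV)
print(hsv[200,300],hsv[205,345],hsv[228,330],hsv[185,318])
print("base z",np.nanmedian(Z[m]))
print("bench z",np.nanmedian(Z[280:300,200:260]))
np.save("top.npy",p["pixels"])
cv2.imwrite("pics/crop0.png",cv2.resize(cv2.cvtColor(p["pixels"],cv2.COLOR_RGB2BGR)[140:250,250:400],None,fx=5,fy=5,interpolation=cv2.INTER_CUBIC))
E
```

```text
crate 0.57 [327.6 191.8] 7994 [ 0.5763 -0.2102  0.0314] [[0.437, -0.388, 0.004], [0.689, -0.027, 0.091]]
scrap 0.65 [315.6 184.6] 454 [ 0.5891 -0.1809  0.0541] [[0.572, -0.232, 0.037], [0.608, -0.128, 0.057]]
ball1 0.7 [222.7 163.4] 175 [0.6626 0.0946 0.0452] [[0.646, 0.074, 0.031], [0.687, 0.114, 0.052]]
ball1 0.6 [197.2 164.6] 205 [0.6545 0.1842 0.0442] [[0.638, 0.165, 0.004], [0.678, 0.207, 0.053]]
ball1 0.58 [227.4 213.9] 199 [0.5157 0.0915 0.0451] [[0.496, 0.071, 0.025], [0.537, 0.115, 0.053]]
ball1 0.52 [198.6 216.1] 207 [0.512  0.1766 0.0447] [[0.493, 0.157, 0.005], [0.534, 0.198, 0.054]]
ball1 0.46 [209.  189.5] 200 [0.5863 0.136  0.0445] [[0.567, 0.116, 0.025], [0.61, 0.158, 0.053]]
jar 0.61 [261.6 135.4] 519 [ 0.7367 -0.0109  0.0834] [[0.716, -0.04, 0.002], [0.778, 0.019, 0.089]]
jar 0.57 [275.1 186.9] 632 [ 0.5887 -0.0577  0.0404] [[0.515, -0.079, 0.028], [0.679, -0.018, 0.063]]
jar 0.18 [198.3 212.7] 167 [0.5126 0.1762 0.0464] [[0.495, 0.159, 0.036], [0.531, 0.197, 0.054]]
tray 0.64 [326.5 190.6] 7952 [ 0.5756 -0.2102  0.0314] [[0.437, -0.388, 0.013], [0.689, -0.027, 0.091]]
tray 0.63 [212.3 197.9] 3953 [0.5799 0.1369 0.0049] [[0.462, 0.045, 0.001], [0.706, 0.228, 0.02]]
sander 0.78 [117.  255.4] 1279 [0.3932 0.4053 0.0326] [[0.348, 0.349, 0.001], [0.44, 0.475, 0.062]]
sander 0.4 [215.1 196.5] 4112 [0.5777 0.1372 0.005 ] [[0.462, 0.044, 0.001], [0.706, 0.229, 0.021]]
side_near_rail 0.75 [328.2 225.8] 1141 [ 0.4741 -0.2045  0.0364] [[0.43, -0.315, -0.0], [0.497, -0.084, 0.052]]
side_near_rail 0.61 [329.4 190.8] 8333 [ 0.5763 -0.2114  0.0313] [[0.437, -0.39, -0.0], [0.691, -0.026, 0.091]]
side_near_rail 0.59 [211.3 193.4] 4317 [0.5775 0.1357 0.005 ] [[0.462, 0.042, 0.0], [0.707, 0.229, 0.032]]
[ 20  90 159] [ 20  88 151] [ 17 120  96] [ 15 128 140]
base z 0.03051527397591325
bench z -0.00016542982379164073
```

View pics/crop0.png

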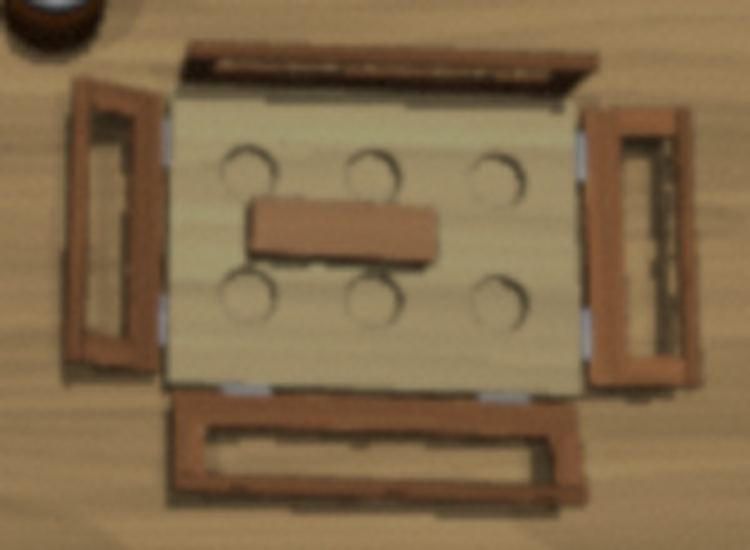

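```bash
python3 - <<'E'
from h import *
from scipy.optimize import least_squares
p=manip.get_image("top");W=cloud(p)
px=[(248,173,.038,.076),(372,178,.038,0),(498,181,.038,-.076),(247,297,-.038,.076),(374,302,-.038,0),(499,305,-.038,-.076),(165,388,-.092,.124),(583,395,-.092,-.124)]
P=np.array([ray(p,(250+a/5-.4,140+b/5-.4),.03)[:2] for a,b,_,_ in px]);C=np.array([q[2:] for q in px])
def tf(x): 
    c,s_=np.cos(x[2]),np.sin(x[2]);return C@np.array([[c,s_],[-s_,c]])+x[:2]
r=least_squares(lambda x:(tf(x)-P).ravel(),[.57,-.2,0],loss="soft_l1",f_scale=.002);print(r.x.round(4),np.degrees(r.x[2]).round(2));print((tf(r.x)-P).round(4))
np.save("crate.npy",r.x)
x=r.x;c,s_=np.cos(x[2]),np.sin(x[2]);Rm=np.array([[c,-s_],[s_,c]])
L=(W[...,:2]-x[:2])@Rm; Z=W[...,2]
def prof(ax,sign,off,half,lo=0,hi=.08):
    t=sign*L[...,ax]-off;o=L[...,1-ax]
    m=(abs(o)<half)&(t>-.01)&(t<.09)
    for a in np.arange(-.005,.085,.006):
        k=m&(t>=a)&(t<a+.006)&(Z>.006);print(" %.3f n%d z %.3f"%(a+.003,k.sum(),np.nanpercentile(Z[k],80) if k.sum() else 0),end=";")
    print()
print("near");prof(0,-1,.096,.11)
print("left");prof(1,1,.128,.08)
print("right");prof(1,-1,.128,.08)
print("end");prof(0,1,.085,.11)
E
```

```text
[ 0.5898 -0.2046 -0.0338] -1.94
[[-0.0012  0.0003]
 [-0.0002 -0.    ]
 [-0.0004  0.001 ]
 [-0.0004 -0.0003]
 [ 0.0006  0.0002]
 [ 0.0004 -0.0004]
 [ 0.0019 -0.0012]
 [-0.0004  0.0004]]
near
 -0.002 n84 z 0.032; 0.004 n143 z 0.034; 0.010 n145 z 0.035; 0.016 n143 z 0.037; 0.022 n116 z 0.038; 0.028 n8 z 0.042; 0.034 n10 z 0.044; 0.040 n15 z 0.044; 0.046 n12 z 0.047; 0.052 n123 z 0.051; 0.058 n158 z 0.052; 0.064 n29 z 0.048; 0.070 n1 z 0.006; 0.076 n0 z 0.000; 0.082 n0 z 0.000; 0.088 n0 z 0.000;
left
 -0.002 n85 z 0.032; 0.004 n99 z 0.035; 0.010 n93 z 0.039; 0.016 n100 z 0.042; 0.022 n67 z 0.042; 0.028 n19 z 0.049; 0.034 n18 z 0.052; 0.040 n19 z 0.055; 0.046 n58 z 0.061; 0.052 n108 z 0.063; 0.058 n56 z 0.061; 0.064 n0 z 0.000; 0.070 n1 z 0.006; 0.076 n0 z 0.000; 0.082 n0 z 0.000; 0.088 n1 z 0.006;
right
 -0.002 n60 z 0.032; 0.004 n107 z 0.033; 0.010 n110 z 0.034; 0.016 n111 z 0.035; 0.022 n75 z 0.036; 0.028 n15 z 0.036; 0.034 n19 z 0.037; 0.040 n19 z 0.038; 0.046 n18 z 0.039; 0.052 n74 z 0.042; 0.058 n112 z 0.043; 0.064 n44 z 0.042; 0.070 n0 z 0.000; 0.076 n0 z 0.000; 0.082 n0 z 0.000; 0.088 n0 z 0.000;
end
 -0.002 n134 z 0.032; 0.004 n194 z 0.087; 0.010 n448 z 0.091; 0.016 n143 z 0.092; 0.022 n0 z 0.000; 0.028 n0 z 0.000; 0.034 n0 z 0.000; 0.040 n0 z 0.000; 0.046 n0 z 0.000; 0.052 n0 z 0.000; 0.058 n0 z 0.000; 0.064 n0 z 0.000; 0.070 n0 z 0.000; 0.076 n1 z 0.006; 0.082 n0 z 0.000; 0.088 n1 z 0.008;
```

```bash
cat >> h.py <<'E'
def crate(x,y):
    c=np.load("crate.npy");a=c[2];return np.array([c[0]+np.cos(a)*x-np.sin(a)*y,c[1]+np.sin(a)*x+np.cos(a)*y])
def plan(tgt,jaw=None):
    """shift in tool axes + twist to bring TCP to world tgt with jaw axis at world angle jaw (rad)"""
    o=manip.observe();M=R.from_rotvec(o["tool_rot"]).as_matrix()
    d=M.T@(np.asarray(tgt,float)-o["tcp_pos"]);cur=np.arctan2(M[1,1],M[0,1]);tw=0
    if jaw is not None:
        tw=-((jaw-cur+np.pi/2)%np.pi-np.pi/2)
    print("from",np.round(o["tcp_pos"],4),"tilt",np.round(np.degrees(np.arccos(-M[2,2])),2),"jaw",round(float(cur),3),"q6",round(o["joint_positions"][5],2),"-> shift",np.round(d,4),"twist",round(float(tw),3),"| t",round(o["t"],2),"gap",round(o["finger_gap"],3))
    return d,tw
E
python3 - <<'E'
from h import *
p=manip.get_image("top");W=cloud(p)
r=manip.cut_out(p,"scrap")[0];m=cv2.dilate(r["region"].astype(np.uint8),np.ones((3,3)))>0
w=W[m&(W[...,2]>.050)];rc=cv2.minAreaRect((w[:,:2]*1000).astype(np.float32));print(rc)
Mx=w[:,:2]-w[:,:2].mean(0);e,v=np.linalg.eigh(Mx.T@Mx);print(w.mean(0),np.degrees(np.arctan2(v[1],v[0])))
# balls: depth fit sphere centre
for r in manip.cut_out(p,"ball1")[:5]:
    m=cv2.erode(r["region"].astype(np.uint8),np.ones((3,3)))>0;w=W[m&(W[...,2]>.035)]
    A=np.c_[w*2,np.ones(len(w))];sol=np.linalg.lstsq(A,(w**2).sum(1),rcond=None)[0];print("ray",ray(p,r["location"],.028)[:2].round(4),"sph",sol[:3].round(4))
plan([*w[0][:2]*0+[0.5891,-0.181],.12],0)
E
```

```text
((591.0317993164062, -181.38726806640625), (108.49552154541016, 34.21605682373047), 86.5572738647461)
[ 0.59073774 -0.18166846  0.05424177] [176.70569346  86.70569346]
ray [0.51   0.1731] sph [0.5142 0.1777 0.0359]
ray [0.6606 0.101 ] sph [0.6664 0.0933 0.033 ]
ray [0.5843 0.1394] sph [0.5885 0.1375 0.0328]
ray [0.5155 0.0943] sph [0.5169 0.0939 0.0365]
ray [0.6697 0.1883] sph [0.6598 0.1854 0.0351]
from [ 0.1766 -0.5209  0.2393] tilt 0.0 jaw -1.244 q6 1.44 -> shift [ 0.4998 -0.1895  0.1193] twist -1.244 | t 0.75 gap 1.002
```

View pics/wrist0.png

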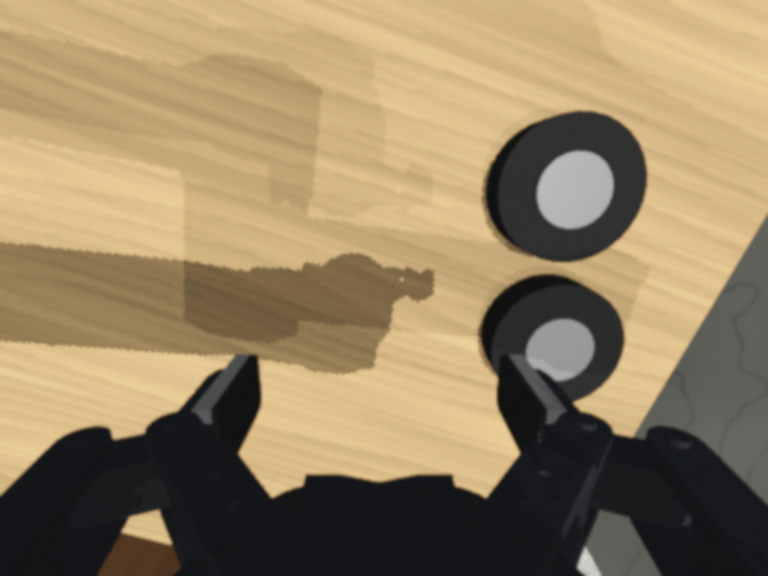

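```bash
python3 - <<'E'
from h import *
p=manip.get_image("wrist");d=p["depth"];v,u=np.mgrid[0:384,0:512];F=f(p)
X=np.stack([(u-p["cx"])/F*d,-(v-p["cy"])/F*d,-d],-1);T=np.array(p["tool_from_camera"]);X=X@T[:3,:3].T+T[:3,3]
m=(d>0)&(X[...,2]<.05);print(m.sum())
for lo,hi in((130,200),(310,380)):
    k=m.copy();k[:,:lo]=0;k[:,hi:]=0;print(X[k][:,2].max(),X[k][np.argsort(-X[k][:,2])[:5]].round(4))
plan([0.591,-0.1814,.2],-.058)
E
```

```text
42734
-0.004349404801284373 [[-0.0071 -0.0431 -0.0043]
 [-0.0051 -0.0429 -0.0047]
 [ 0.0076 -0.0428 -0.0049]
 [ 0.0017 -0.0428 -0.0049]
 [ 0.0023 -0.0427 -0.005 ]]
-0.003227111477946215 [[-0.0047  0.0432 -0.0032]
 [-0.0056  0.0431 -0.0038]
 [ 0.0018  0.043  -0.0039]
 [-0.0071  0.043  -0.0044]
 [ 0.0027  0.0428 -0.0045]]
from [ 0.1766 -0.5209  0.2393] tilt 0.0 jaw -1.244 q6 1.44 -> shift [ 0.5015 -0.1885  0.0393] twist -1.186 | t 0.8 gap 0.996
```

Emit:
drive_tool(targets=[0.0,0.0,0.0,0.0])

```text
t: 0.92
tcp_pos: [0.1766, -0.5209, 0.2393]
tool_rot: [3.1, 0.511, -0.0]
force: [-0.5, 0.1, -0.2]
finger_gap: 0.997
```

Emit:
drive_tool(targets=[0.055,-0.02,0.005,-0.13,0.11,-0.04,0.01,-0.26,0.165,-0.06,0.015,-0.39,0.22,-0.08,0.02,-0.52,0.275,-0.1,0.02,-0.65])

```text
t: 1.55
tcp_pos: [0.4061, -0.3365, 0.2191]
tool_rot: [-2.771, -1.48, 0.0]
force: [0.1, -0.2, 0.3]
finger_gap: 0.999
```

```bash
python3 -c "
from h import *
plan([0.591,-0.1814,.12],-.058)"
```

```text
from [ 0.4061 -0.3365  0.2191] tilt 0.01 jaw -0.59 q6 1.33 -> shift [0.2318 0.0674 0.0991] twist -0.532 | t 1.55 gap 0.999
```

Emit:
drive_tool(targets=[0.05,0.015,0.02,-0.11,0.1,0.03,0.04,-0.22,0.15,0.045,0.06,-0.33,0.2,0.058,0.08,-0.44,0.2318,0.0674,0.099,-0.532])

```text
t: 2.17
tcp_pos: [0.5927, -0.1795, 0.1193]
tool_rot: [2.279, 2.162, 0.0]
force: [-0.7, -0.8, 0.1]
finger_gap: 1.004
```

```bash
python3 - <<'E'
from h import *
o=s();p=manip.get_image("wrist");save(p,"w1");W=cloud(p,o)
r=manip.cut_out(p,"scrap");print([x["conf"] for x in r])
m=r[0]["region"]&(W[...,2]>.048)&(W[...,2]<.06);w=W[m];print(cv2.minAreaRect((w[:,:2]*1000).astype(np.float32)),np.median(w,0))
plan([0.591,-0.1814,.042],-.058)
E
```

```text
{'t': np.float64(2.175), 'joint_positions': array([-4.1330e-01,  5.4920e-01, -1.6560e-01,  8.5570e-01,  1.0000e-04,
        1.2104e+00]), 'tcp_pos': array([ 0.5927, -0.1795,  0.1193]), 'tool_rot': array([2.2792e+00, 2.1618e+00, 4.0000e-04]), 'force': array([-0.7382, -0.754 ,  0.1282]), 'torque': array([-0.0322, -0.0128,  0.0317]), 'finger_gap': np.float64(1.0038)}
[0.8]
((590.5922241210938, -181.1759033203125), (109.89026641845703, 34.099945068359375), 86.58809661865234) [ 0.59072448 -0.174703    0.05345561]
from [ 0.592  -0.1783  0.1176] tilt 0.17 jaw -0.053 q6 1.21 -> shift [-0.0033 -0.0006  0.0756] twist 0.005 | t 2.27 gap 1.0
```

View pics/w1.png

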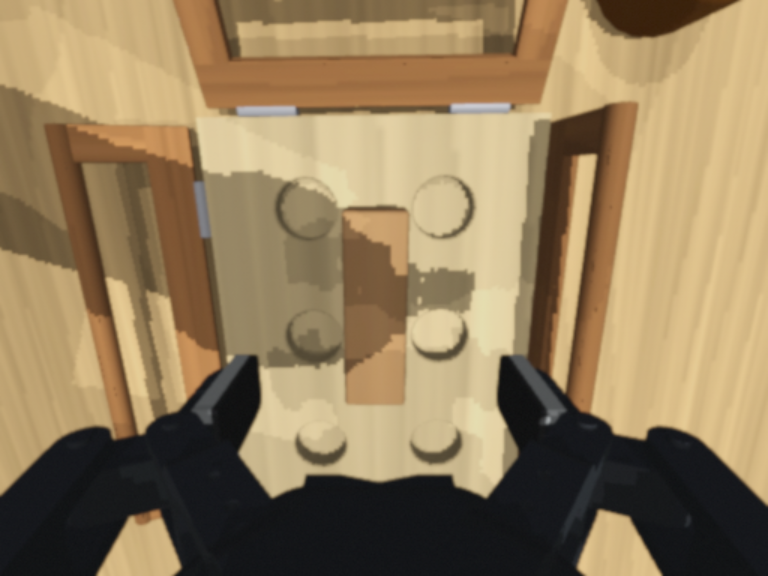

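The wrist view shows the scrap at about (375,305), centred between the open fingers. I'll go down and grip it.

Emit:
drive_tool(targets=[-0.0015,0.0,0.03,0.0,-0.0033,-0.0006,0.06,0.005,-0.0033,-0.0006,0.0756,0.005,-0.0033,-0.0006,0.0756,0.005])

```text
t: 2.78
tcp_pos: [0.59, -0.1815, 0.0413]
tool_rot: [-2.282, -2.152, 0.002]
force: [0.7, 0.3, 0.4]
finger_gap: 0.999
```

Emit:
drive_tool(targets=[0.0,0.0,0.0,0.0,0.0,0.0,0.0,0.0,0.0,0.0,0.0,0.0,0.0,0.0,0.0,0.0,0.0,0.0,0.0,0.0], hand=255)

```text
t: 3.4
tcp_pos: [0.5909, -0.1819, 0.0425]
tool_rot: [-2.284, -2.153, 0.001]
force: [-0.4, 0.3, 6.0]
finger_gap: 0.382
```

Emit:
drive_tool(targets=[0.0,0.0,-0.02,0.0,0.0,0.0,-0.05,0.0,0.0,0.0,-0.09,0.0,0.0,0.0,-0.12,0.0])

```text
t: 3.9
tcp_pos: [0.5913, -0.1821, 0.1639]
tool_rot: [-2.284, -2.154, 0.0]
force: [0.4, 0.1, -0.1]
finger_gap: 0.38
```

```bash
python3 - <<'E'
from h import *
o=s();p=manip.get_image("wrist");save(p,"w2");
plan([0.37,-0.44,.15],-.6)
E
```

```text
{'t': np.float64(3.9), 'joint_positions': array([-4.183e-01,  5.089e-01, -1.100e-01,  9.540e-01,  7.000e-04,
        1.211e+00]), 'tcp_pos': array([ 0.5913, -0.1821,  0.1639]), 'tool_rot': array([-2.2839e+00, -2.1539e+00,  2.0000e-04]), 'force': array([ 0.4266,  0.1171, -0.0834]), 'torque': array([-0.067 , -0.0433,  0.0134]), 'finger_gap': np.float64(0.3799)}
from [ 0.5933 -0.1829  0.1681] tilt 0.21 jaw -0.058 q6 1.21 -> shift [-0.2697 -0.2079  0.0175] twist 0.542 | t 3.95 gap 0.382
```

View pics/w2.png

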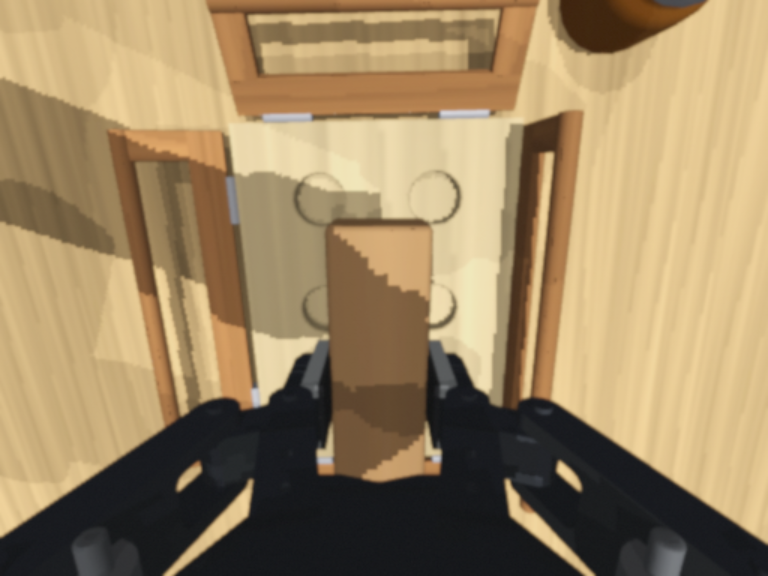

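Emit:
drive_tool(targets=[-0.045,-0.035,0.0,0.09,-0.09,-0.07,0.0,0.18,-0.135,-0.105,0.0,0.27,-0.18,-0.14,0.0,0.36,-0.225,-0.173,0.0,0.45])

```text
t: 4.58
tcp_pos: [0.4059, -0.3984, 0.1672]
tool_rot: [2.709, 1.586, 0.004]
force: [0.4, -0.1, -0.7]
finger_gap: 0.382
```

```bash
python3 - <<'E'
from h import *
plan([0.37,-0.44,.014],-.6)
E
```

```text
from [ 0.4059 -0.3984  0.1672] tilt 0.19 jaw -0.511 q6 1.18 -> shift [-0.0541 -0.0114  0.1531] twist 0.089 | t 4.58 gap 0.382
```

Emit:
drive_tool(targets=[-0.025,-0.005,0.045,0.05,-0.0541,-0.0114,0.09,0.089,-0.0541,-0.0114,0.13,0.089,-0.0541,-0.0114,0.15,0.089,-0.0541,-0.0114,0.1531,0.089])

```text
t: 5.2
tcp_pos: [0.3693, -0.4393, 0.0126]
tool_rot: [-2.779, -1.465, -0.004]
force: [-0.9, 0.3, -0.1]
finger_gap: 0.388
```

Emit:
drive_tool(targets=[0.0,0.0,0.0,0.0,0.0,0.0,0.0,0.0,0.0,0.0,0.0,0.0], hand=60)

```text
t: 5.58
tcp_pos: [0.3698, -0.4397, 0.0134]
tool_rot: [2.778, 1.465, 0.004]
force: [0.0, -0.5, -1.4]
finger_gap: 0.763
```

Emit:
drive_tool(targets=[0.0,0.0,-0.04,0.0,0.0,0.0,-0.09,0.0,0.0,0.0,-0.13,0.0])

```text
t: 5.95
tcp_pos: [0.3697, -0.4401, 0.1459]
tool_rot: [2.776, 1.464, 0.004]
force: [-0.1, -0.3, -0.2]
finger_gap: 0.765
```

```bash
python3 - <<'E'
from h import *
a=np.load("crate.npy")[2];o=s()
p=manip.get_image("wrist");save(p,"w3",1)
p=manip.get_image("top");save(p,"t3");W=cloud(p)
# rails refined
for n,ax,sg,off in(("near",0,-1,.096),("left",1,1,.128),("right",1,-1,.128)):
    c=np.load("crate.npy");Rm=np.array([[np.cos(a),-np.sin(a)],[np.sin(a),np.cos(a)]]);L=(W[...,:2]-c[:2])@Rm;t=sg*L[...,ax]-off
    m=(abs(L[...,1-ax])<.06)&(t>.045)&(t<.07)&(W[...,2]>.02);w=W[m];print(n,m.sum(),np.percentile(w[:,2],[50,90]).round(4),np.percentile(t[m],[5,50,95]).round(4))
plan([*crate(0,-.19),.1],a+np.pi/2)
E
```

```text
{'t': np.float64(5.95), 'joint_positions': array([-1.0018,  0.4455, -0.2659,  0.8561,  0.0025,  1.1693]), 'tcp_pos': array([ 0.3697, -0.4401,  0.1459]), 'tool_rot': array([2.7762, 1.464 , 0.0044]), 'force': array([-0.1357, -0.2676, -0.1678]), 'torque': array([-0.0324, -0.0139, -0.0201]), 'finger_gap': np.float64(0.7653)}
near 173 [0.0495 0.0524] [0.0506 0.0563 0.0615]
left 160 [0.0608 0.0635] [0.0466 0.0521 0.0575]
right 165 [0.041  0.0442] [0.0536 0.0576 0.0638]
from [ 0.3714 -0.4426  0.149 ] tilt 0.64 jaw -0.6 q6 1.17 -> shift [0.1595 0.1472 0.0503] twist 1.005 | t 6.05 gap 0.764
```

View pics/t3.png

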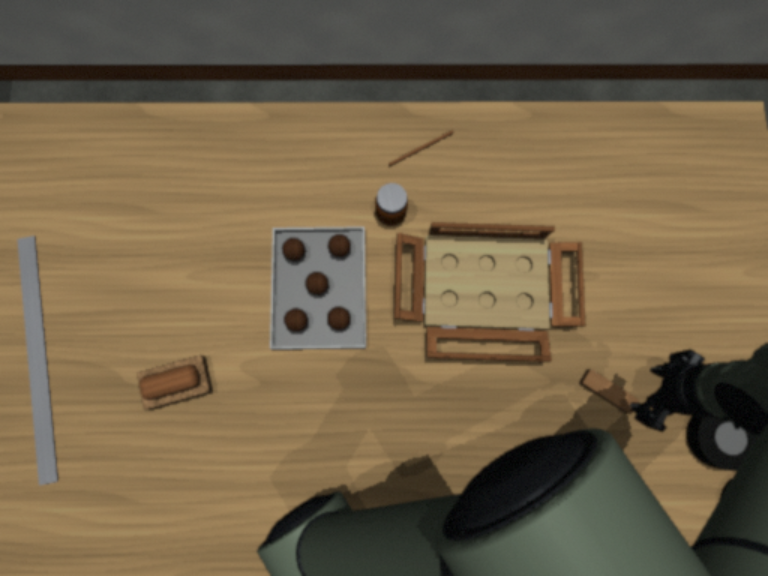

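The scrap now lies on the bench near (605,388), clear of everything, and the crate base is empty. Next I raise the right side.

Emit:
drive_tool(targets=[0.03,0.03,0.0,0.18,0.06,0.06,0.0,0.36,0.09,0.09,0.0,0.54,0.12,0.12,0.01,0.72,0.15,0.14,0.02,0.9], hand=184)

```text
t: 6.68
tcp_pos: [0.5733, -0.3976, 0.1294]
tool_rot: [3.132, 0.102, 0.012]
force: [-0.7, 0.1, -0.8]
finger_gap: 0.278
```

```bash
python3 - <<'E'
from h import *
a=np.load("crate.npy")[2]
plan([*crate(0,-.1868),.1],a+np.pi/2)
E
```

```text
from [ 0.5733 -0.3976  0.1294] tilt 0.65 jaw -1.506 q6 2.36 -> shift [ 0.0104 -0.0059  0.0294] twist 0.099 | t 6.67 gap 0.278
```

Emit:
drive_tool(targets=[0.0104,-0.0059,0.015,0.099,0.0104,-0.0059,0.0294,0.099,0.0104,-0.0059,0.0294,0.099])

```text
t: 7.05
tcp_pos: [0.5818, -0.3907, 0.098]
tool_rot: [3.135, -0.052, 0.008]
force: [0.2, -1.6, -0.5]
finger_gap: 0.278
```

```bash
python3 - <<'E'
from h import *
a=np.load("crate.npy")[2];o=s()
p=manip.get_image("wrist");save(p,"w4",1.5)
W=cloud(p,o);c=np.load("crate.npy");Rm=np.array([[np.cos(a),-np.sin(a)],[np.sin(a),np.cos(a)]]);L=(W[...,:2]-c[:2])@Rm;t=-L[...,1]-.128
for x in(-.05,.05,.07):
  m=(abs(L[...,0]-x)<.01)&(t>.045)&(t<.075)&(W[...,2]>.025)&(W[...,2]<.06);w=W[m];print(x,m.sum(),np.percentile(w[:,2],[50,95]).round(4) if m.sum() else 0,np.percentile(t[m],[2,50,98]).round(4) if m.sum() else 0)
plan([*crate(0,-.1868),.0295],a+np.pi/2)
E
```

```text
{'t': np.float64(7.05), 'joint_positions': array([-6.9600e-01,  7.0530e-01,  6.3100e-02,  9.2110e-01, -1.3000e-03,
        2.4786e+00]), 'tcp_pos': array([ 0.5818, -0.3907,  0.098 ]), 'tool_rot': array([ 3.1354, -0.0517,  0.0078]), 'force': array([ 0.1611, -1.5823, -0.5191]), 'torque': array([-0.0044, -0.0227,  0.0176]), 'finger_gap': np.float64(0.2776)}
-0.05 302 [0.0406 0.0419] [0.0533 0.0583 0.0641]
0.05 459 [0.0406 0.0421] [0.0539 0.0596 0.0648]
0.07 734 [0.0396 0.042 ] [0.0456 0.0569 0.0646]
from [ 0.5822 -0.3913  0.0992] tilt 0.54 jaw -1.605 q6 2.48 -> shift [ 0.0008 -0.0005  0.0697] twist -0.0 | t 7.1 gap 0.281
```

View pics/w4.png

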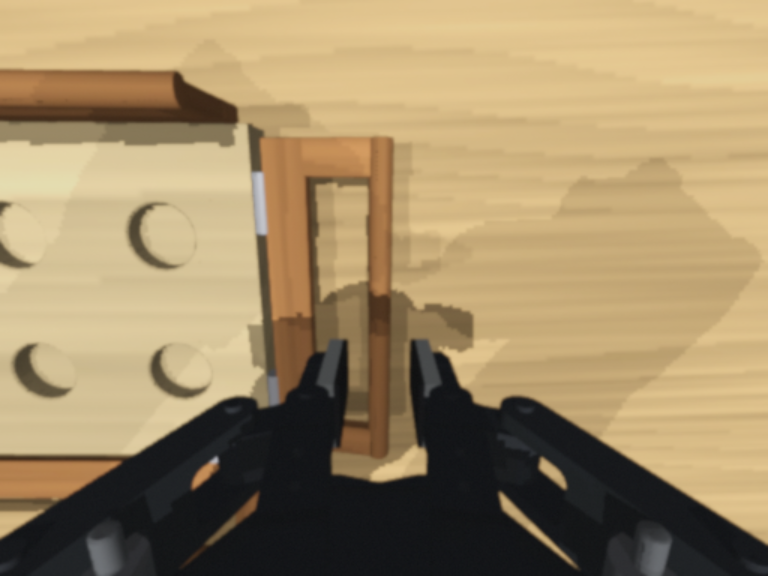

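The fingers straddle the rail at (380,345), with one over the slot. I'll descend and grip.

Emit:
drive_tool(targets=[0.0004,-0.0002,0.025,0.0,0.0008,-0.0005,0.05,0.0,0.0008,-0.0005,0.0697,0.0,0.0008,-0.0005,0.0697,0.0])

```text
t: 7.6
tcp_pos: [0.5821, -0.391, 0.0281]
tool_rot: [3.136, -0.054, 0.007]
force: [-0.5, 0.4, -0.5]
finger_gap: 0.273
```

Emit:
drive_tool(targets=[0.0,0.0,0.0,0.0,0.0,0.0,0.0,0.0,0.0,0.0,0.0,0.0], hand=255)

```text
t: 7.98
tcp_pos: [0.5827, -0.3914, 0.0292]
tool_rot: [3.135, -0.053, 0.009]
force: [-0.4, 0.9, 1.7]
finger_gap: 0.116
```

```bash
cat >> h.py <<'E'
def arc(th0,th1,n,off,sgn_axis,over=0):
    """print tool-frame rows moving rail from th0 to th1. sgn_axis: crate (ax,sign); over: extra inward at end"""
    a=np.load("crate.npy")[2];ax,sg=sgn_axis
    out=np.array([np.cos(a),np.sin(a)])*sg if ax==0 else np.array([-np.sin(a),np.cos(a)])*sg
    o=manip.observe();M=R.from_rotvec(o["tool_rot"]).as_matrix();rows=[]
    for k,t in enumerate(np.linspace(th0,th1,n+1)[1:]):
        dt=.06*(np.cos(t)-np.cos(th0));dz=.06*(np.sin(t)-np.sin(th0))
        if k==n-1: dt-=over
        rows.append((M.T@np.array([*(out*dt),dz])).round(4).tolist()+[0.0])
    print(sum(rows,[]));print("gap",o["finger_gap"],"pos",o["tcp_pos"].round(4),"F",o["force"].round(1))
E
python3 - <<'E'
from h import *
s();arc(.167,.9,5,0,(1,-1))
E
```

```text
{'t': np.float64(7.975), 'joint_positions': array([-6.9600e-01,  7.7640e-01,  7.3000e-03,  7.9360e-01, -1.1000e-03,
        2.4797e+00]), 'tcp_pos': array([ 0.5827, -0.3914,  0.0292]), 'tool_rot': array([ 3.1352, -0.0534,  0.0088]), 'force': array([-0.4393,  0.8937,  1.7158]), 'torque': array([ 0.186 , -0.0712, -0.0495]), 'finger_gap': np.float64(0.1165)}
[0.0, -0.002, -0.0085, 0.0, 0.0001, -0.0053, -0.0167, 0.0, 0.0001, -0.0097, -0.0243, 0.0, 0.0002, -0.0152, -0.0312, 0.0, 0.0002, -0.0217, -0.0372, 0.0]
gap 0.11645835965284987 pos [ 0.5827 -0.3914  0.0292] F [-0.4  0.9  1.7]
```

Emit:
drive_tool(targets=[0.0,-0.002,-0.0085,0.0,0.0001,-0.0053,-0.0167,0.0,0.0001,-0.0097,-0.0243,0.0,0.0002,-0.0152,-0.0312,0.0,0.0002,-0.0217,-0.0372,0.0])

```text
t: 8.6
tcp_pos: [0.5836, -0.3719, 0.068]
tool_rot: [3.13, -0.055, 0.009]
force: [0.6, -8.5, -2.9]
finger_gap: 0.114
```

```bash
python3 - <<'E'
from h import *
o=s();
p=manip.get_image("wrist");save(p,"w5",1)
arc(.9,1.57,5,0,(1,-1),.003)
E
```

```text
{'t': np.float64(8.6), 'joint_positions': array([-6.7160e-01,  7.1600e-01, -1.0000e-03,  8.4200e-01, -5.5000e-03,
        2.5054e+00]), 'tcp_pos': array([ 0.5836, -0.3719,  0.068 ]), 'tool_rot': array([ 3.1296, -0.0553,  0.0094]), 'force': array([ 0.585 , -8.4585, -2.9323]), 'torque': array([-1.8697, -0.1558, -0.1089]), 'finger_gap': np.float64(0.1136)}
[0.0, -0.0066, -0.0046, 0.0, 0.0, -0.0137, -0.0083, 0.0, 0.0, -0.0212, -0.0111, 0.0, 0.0001, -0.0291, -0.0128, 0.0, 0.0, -0.0401, -0.0134, 0.0]
gap 0.11263577698165755 pos [ 0.5836 -0.371   0.0689] F [-1.1 -6.2  1.3]
```

View pics/w5.png

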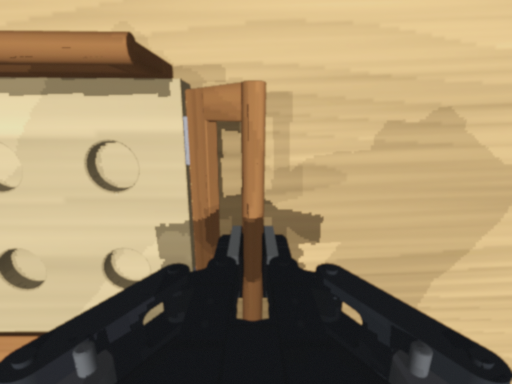

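Emit:
drive_tool(targets=[0.0,-0.0066,-0.0044,0.0,0.0,-0.0137,-0.0078,0.0,0.0,-0.0212,-0.0104,0.0,0.0,-0.0291,-0.0118,0.0,0.0,-0.036,-0.012,0.0])

```text
t: 9.28
tcp_pos: [0.585, -0.3403, 0.0854]
tool_rot: [3.117, -0.058, 0.011]
force: [-6.8, -13.7, 11.0]
finger_gap: 0.111
```

Emit:
drive_tool(targets=[0.0,-0.003,0.0,0.0,0.0,-0.006,0.0,0.0,0.0,-0.006,0.0,0.0])

```text
t: 9.65
tcp_pos: [0.585, -0.3363, 0.0864]
tool_rot: [3.112, -0.059, 0.011]
force: [-0.3, -8.0, -3.8]
finger_gap: 0.109
```

```bash
python3 - <<'E'
from h import *
o=s();a=np.load("crate.npy")[2]
p=manip.get_image("wrist");save(p,"w6",1)
plan([*crate(0,-.125),.079],a+np.pi/2)
E
```

```text
{'t': np.float64(9.65), 'joint_positions': array([-0.622 ,  0.6618, -0.0533,  0.8335, -0.0202,  2.5575]), 'tcp_pos': array([ 0.585 , -0.3363,  0.0864]), 'tool_rot': array([ 3.1118, -0.0595,  0.0106]), 'force': array([-0.2739, -7.9717, -3.8201]), 'torque': array([-1.9383,  0.0247, -0.0571]), 'finger_gap': np.float64(0.1092)}
from [ 0.585  -0.3362  0.0864] tilt 1.71 jaw -1.609 q6 2.56 -> shift [ 0.0003 -0.0069  0.0072] twist -0.005 | t 9.7 gap 0.113
```

View pics/w6.png

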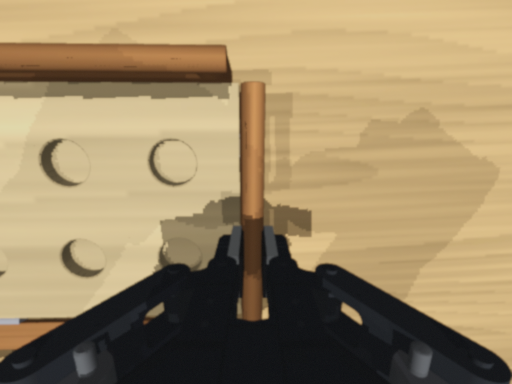

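Emit:
drive_tool(targets=[0.0,-0.004,0.003,0.0,0.0,-0.008,0.004,0.0,0.0,-0.01,0.005,0.0,0.0,-0.01,0.005,0.0])

```text
t: 10.2
tcp_pos: [0.5854, -0.332, 0.0868]
tool_rot: [3.099, -0.064, 0.012]
force: [-8.1, -10.9, 16.2]
finger_gap: 0.107
```

```bash
cat >> h.py <<'E'
def wallchk(n,p=None,o=None,lim=.07):
    ax,sg,off={"near":(0,-1,.096),"left":(1,1,.128),"right":(1,-1,.128)}[n]
    if p is None: p=manip.get_image("top")
    W=cloud(p,o);c=np.load("crate.npy");a=c[2];Rm=np.array([[np.cos(a),-np.sin(a)],[np.sin(a),np.cos(a)]]);L=(W[...,:2]-c[:2])@Rm;t=sg*L[...,ax]-off
    m=(abs(L[...,1-ax])<lim)&(t>-.03)&(t<.03)&(W[...,2]>.08)&(W[...,2]<.1);
    print(n,m.sum(),"t",np.percentile(t[m],[2,25,50,75,98]).round(4) if m.sum() else 0,"z",np.percentile(W[m][:,2],[50,95]).round(4) if m.sum() else 0)
E
python3 - <<'E'
from h import *
o=s();a=np.load("crate.npy")[2]
p=manip.get_image("wrist");save(p,"w7",1);wallchk("right",p,o)
plan([*crate(0,-.125),.079],a+np.pi/2)
E
```

```text
{'t': np.float64(10.2), 'joint_positions': array([-0.6119,  0.6537, -0.0684,  0.8187, -0.0305,  2.5702]), 'tcp_pos': array([ 0.5854, -0.332 ,  0.0868]), 'tool_rot': array([ 3.0988, -0.0635,  0.0122]), 'force': array([ -8.0587, -10.9175,  16.2371]), 'torque': array([-2.6037,  1.7229, -0.1263]), 'finger_gap': np.float64(0.1066)}
right 4921 t [-0.0151 -0.0037 -0.0006  0.0028  0.0132] z [0.0907 0.0946]
from [ 0.5854 -0.3319  0.0868] tilt 2.44 jaw -1.612 q6 2.57 -> shift [ 0.     -0.0027  0.0077] twist -0.007 | t 10.25 gap 0.107
```

View pics/w7.png

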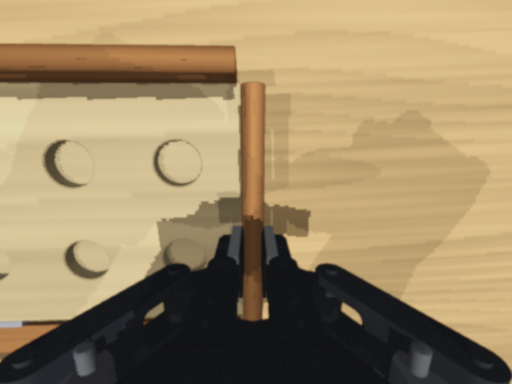

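Emit:
drive_tool(targets=[0.0,0.0,0.0,0.0,0.0,0.0,0.0,0.0], hand=170)

```text
t: 10.5
tcp_pos: [0.5856, -0.3311, 0.0877]
tool_rot: [3.1, -0.063, 0.014]
force: [0.4, -0.0, -0.2]
finger_gap: 0.336
```

```bash
python3 - <<'E'
from h import *
o=s();
p=manip.get_image("wrist");save(p,"w8",1);wallchk("right",p,o)
plan([*crate(0,-.125),.079])
E
```

```text
{'t': np.float64(10.5), 'joint_positions': array([-0.6114,  0.6521, -0.0686,  0.8199, -0.029 ,  2.5702]), 'tcp_pos': array([ 0.5856, -0.3311,  0.0877]), 'tool_rot': array([ 3.1   , -0.0628,  0.0138]), 'force': array([ 0.3813, -0.0459, -0.152 ]), 'torque': array([0.0633, 0.0247, 0.0148]), 'finger_gap': np.float64(0.3358)}
right 5286 t [-0.0249 -0.0039 -0.0005  0.0031  0.0209] z [0.0906 0.0955]
from [ 0.5854 -0.3309  0.087 ] tilt 2.36 jaw -1.611 q6 2.57 -> shift [ 0.0001 -0.0016  0.0079] twist 0.0 | t 10.55 gap 0.335
```

View pics/w8.png

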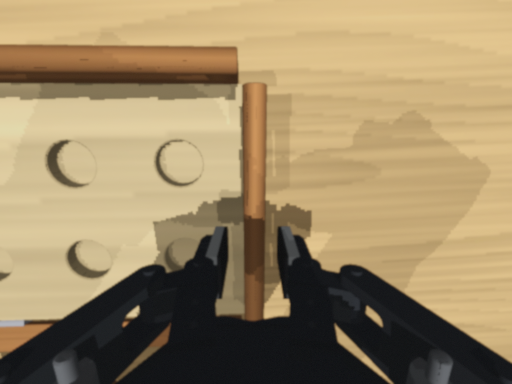

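Emit:
drive_tool(targets=[0.0,0.0,0.007,0.0,0.0,-0.006,0.008,0.0,0.0,-0.009,0.008,0.0,0.0,-0.011,0.008,0.0,0.0,-0.013,0.008,0.0])

```text
t: 11.18
tcp_pos: [0.5851, -0.3236, 0.0776]
tool_rot: [3.09, -0.067, 0.008]
force: [-0.1, -20.1, -11.0]
finger_gap: 0.334
```

```bash
python3 - <<'E'
from h import *
o=s();
p=manip.get_image("wrist");save(p,"w9",1);wallchk("right",p,o)
plan([*crate(0,-.125),.079])
E
```

```text
{'t': np.float64(11.175), 'joint_positions': array([-0.5977,  0.6549, -0.0932,  0.7903, -0.0401,  2.5868]), 'tcp_pos': array([ 0.5851, -0.3236,  0.0776]), 'tool_rot': array([ 3.0896, -0.0673,  0.0081]), 'force': array([ -0.0963, -20.0894, -10.9998]), 'torque': array([-3.6458e+00,  9.3500e-02, -3.5000e-03]), 'finger_gap': np.float64(0.3344)}
right 5707 t [-0.0269 -0.0041 -0.0009  0.0027  0.0153] z [0.0905 0.0952]
from [ 0.5851 -0.3236  0.0776] tilt 2.96 jaw -1.615 q6 2.59 -> shift [ 0.0008  0.0059 -0.0011] twist 0.0 | t 11.22 gap 0.334
```

Emit:
drive_tool(targets=[0.0,0.006,0.0,0.0,0.0,0.009,-0.005,0.0,0.0,0.009,-0.04,0.0,0.0,0.009,-0.08,0.0,0.0,0.009,-0.08,0.0])

```text
t: 11.85
tcp_pos: [0.5868, -0.3291, 0.1625]
tool_rot: [3.086, -0.066, 0.018]
force: [0.3, -0.6, 0.1]
finger_gap: 0.332
```

```bash
python3 - <<'E'
from h import *
o=s();a=np.load("crate.npy")[2]
plan([*crate(-.1526,0),.13],a)
E
```

```text
{'t': np.float64(11.85), 'joint_positions': array([-0.6034,  0.5788,  0.0049,  0.9571, -0.0392,  2.5802]), 'tcp_pos': array([ 0.5868, -0.3291,  0.1625]), 'tool_rot': array([ 3.0862, -0.066 ,  0.018 ]), 'force': array([ 0.2894, -0.6294,  0.0615]), 'torque': array([0.0744, 0.0015, 0.0217]), 'finger_gap': np.float64(0.3317)}
from [ 0.5868 -0.3291  0.1625] tilt 3.2 jaw -1.614 q6 2.58 -> shift [-0.1552 -0.1246  0.0238] twist 1.561 | t 11.85 gap 0.332
```

Emit:
drive_tool(targets=[-0.02,-0.015,0.0,-0.175,-0.04,-0.03,0.0,-0.35,-0.06,-0.045,0.0,-0.525,-0.08,-0.06,0.0,-0.7,-0.1,-0.08,0.0,-0.875], hand=184)

```text
t: 12.48
tcp_pos: [0.4894, -0.2438, 0.1563]
tool_rot: [2.821, 1.257, -0.02]
force: [-0.2, 0.0, 0.2]
finger_gap: 0.28
```

```bash
python3 - <<'E'
from h import *
o=s();a=np.load("crate.npy")[2]
plan([*crate(-.1526,0),.12],a)
E
```

```text
{'t': np.float64(12.475), 'joint_positions': array([-0.5756,  0.3667, -0.3626,  0.8039, -0.0397,  1.727 ]), 'tcp_pos': array([ 0.4894, -0.2438,  0.1563]), 'tool_rot': array([ 2.8211,  1.2569, -0.0198]), 'force': array([-0.2179,  0.0481,  0.1669]), 'torque': array([0.0548, 0.0044, 0.0035]), 'finger_gap': np.float64(0.2795)}
from [ 0.4894 -0.2438  0.1563] tilt 3.13 jaw -0.732 q6 1.73 -> shift [-0.0007 -0.0699  0.0333] twist -0.698 | t 12.47 gap 0.28
```

Emit:
drive_tool(targets=[0.0,-0.02,0.01,-0.17,0.0,-0.04,0.02,-0.34,0.0,-0.06,0.03,-0.51,-0.0007,-0.0699,0.0333,-0.68,-0.0007,-0.0699,0.0333,-0.698])

```text
t: 13.1
tcp_pos: [0.4362, -0.1981, 0.1194]
tool_rot: [2.228, 2.152, -0.047]
force: [0.5, 0.1, 0.1]
finger_gap: 0.28
```

```bash
cat >> h.py <<'E'
def rail(n,p,o):
    ax,sg,off={"near":(0,-1,.096),"left":(1,1,.128),"right":(1,-1,.128)}[n]
    W=cloud(p,o);c=np.load("crate.npy");a=c[2];Rm=np.array([[np.cos(a),-np.sin(a)],[np.sin(a),np.cos(a)]]);L=(W[...,:2]-c[:2])@Rm;t=sg*L[...,ax]-off
    for x in(-.06,-.04,.04,.06):
        m=(abs(L[...,1-ax]-x)<.01)&(t>.042)&(t<.075)&(W[...,2]>.03)&(W[...,2]<.075);w=W[m]
        if m.sum(): print(x,m.sum(),"z",np.percentile(w[:,2],[50,95]).round(4),"t",np.percentile(t[m],[2,50,98]).round(4))
E
python3 - <<'E'
from h import *
o=s();a=np.load("crate.npy")[2]
p=manip.get_image("wrist");save(p,"w10",1.5);rail("near",p,o)
plan([*crate(-.1526,0),.038],a)
E
```

```text
{'t': np.float64(13.1), 'joint_positions': array([-0.5558,  0.3009, -0.5753,  0.66  , -0.0399,  1.049 ]), 'tcp_pos': array([ 0.4362, -0.1981,  0.1194]), 'tool_rot': array([ 2.2282,  2.1523, -0.0469]), 'force': array([0.4924, 0.1282, 0.0794]), 'torque': array([-0.0009,  0.0175, -0.0459]), 'finger_gap': np.float64(0.28)}
-0.06 251 z [0.049  0.0506] t [0.0522 0.0577 0.063 ]
-0.04 280 z [0.049  0.0505] t [0.0515 0.0572 0.0628]
0.04 387 z [0.0491 0.0507] t [0.0513 0.0568 0.0621]
0.06 434 z [0.0492 0.0506] t [0.0508 0.0567 0.0619]
from [ 0.4371 -0.1989  0.1198] tilt 3.09 jaw -0.035 q6 1.05 -> shift [ 0.0038 -0.0007  0.0817] twist -0.001 | t 13.15 gap 0.276
```

View pics/w10.png

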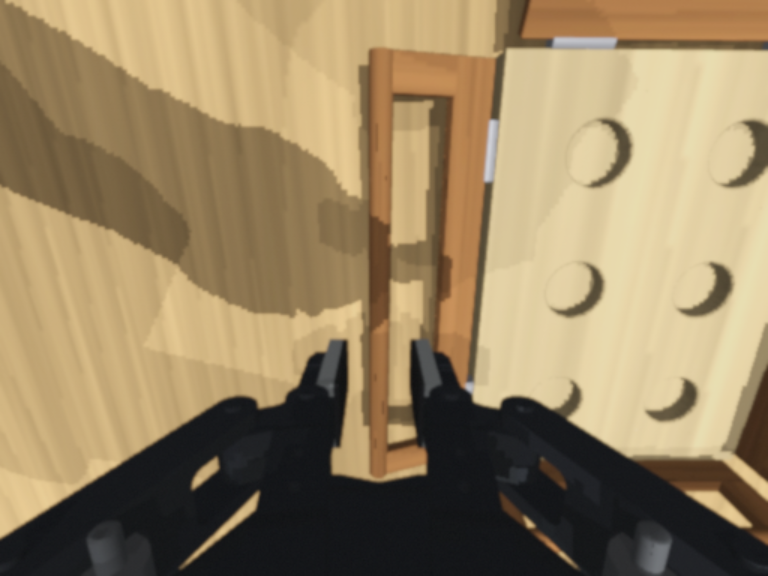

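The fingers straddle the near rail at (380,345). I'll go down, grip it and follow the arc.

Emit:
drive_tool(targets=[0.0015,0.0,0.03,0.0,0.0038,-0.001,0.06,0.0,0.0038,-0.001,0.083,0.0,0.0038,-0.001,0.083,0.0])

```text
t: 13.65
tcp_pos: [0.4364, -0.1991, 0.0355]
tool_rot: [2.232, 2.15, -0.047]
force: [-0.3, 0.0, 0.3]
finger_gap: 0.278
```

Emit:
drive_tool(targets=[0.0,0.0,0.0,0.0,0.0,0.0,0.0,0.0,0.0,0.0,0.0,0.0], hand=255)

```text
t: 14.02
tcp_pos: [0.4371, -0.1995, 0.0363]
tool_rot: [2.231, 2.149, -0.047]
force: [0.9, -0.2, 0.4]
finger_gap: 0.113
```

```bash
python3 - <<'E'
from h import *
s();arc(.316,.95,5,0,(0,-1))
E
```

```text
{'t': np.float64(14.025), 'joint_positions': array([-0.5572,  0.4321, -0.6556,  0.4479, -0.0398,  1.0503]), 'tcp_pos': array([ 0.4371, -0.1995,  0.0363]), 'tool_rot': array([ 2.2308,  2.1488, -0.0465]), 'force': array([ 0.8654, -0.182 ,  0.4281]), 'torque': array([ 0.0159, -0.0395, -0.0409]), 'finger_gap': np.float64(0.1132)}
[-0.0004, 0.0029, -0.007, 0.0, -0.0007, 0.0066, -0.0136, 0.0, -0.001, 0.0112, -0.0197, 0.0, -0.0013, 0.0165, -0.0251, 0.0, -0.0015, 0.0224, -0.0299, 0.0]
gap 0.11323939145378333 pos [ 0.4371 -0.1995  0.0363] F [ 0.9 -0.2  0.4]
```

Emit:
drive_tool(targets=[-0.0004,0.0029,-0.007,0.0,-0.0007,0.0066,-0.0136,0.0,-0.001,0.0112,-0.0197,0.0,-0.0013,0.0165,-0.0251,0.0,-0.0015,0.0224,-0.0299,0.0])

```text
t: 14.65
tcp_pos: [0.4553, -0.2002, 0.0663]
tool_rot: [2.235, 2.151, -0.058]
force: [-13.5, -2.8, 6.1]
finger_gap: 0.111
```

```bash
python3 - <<'E'
from h import *
o=s();a=np.load("crate.npy")[2];plan([*crate(-.096,0),.078],a)
E
```

```text
{'t': np.float64(14.65), 'joint_positions': array([-0.5351,  0.4114, -0.5784,  0.5536, -0.0461,  1.0733]), 'tcp_pos': array([ 0.4553, -0.2002,  0.0663]), 'tool_rot': array([ 2.2352,  2.1514, -0.0576]), 'force': array([-13.467 ,  -2.7917,   6.0595]), 'torque': array([-0.4785,  2.9654, -0.1703]), 'finger_gap': np.float64(0.1113)}
from [ 0.4553 -0.2002  0.0663] tilt 3.07 jaw -0.038 q6 1.07 -> shift [-0.0004  0.0386 -0.0116] twist -0.004 | t 14.65 gap 0.111
```

Emit:
drive_tool(targets=[0.0,0.007,-0.0042,0.0,0.0,0.0145,-0.0073,0.0,0.0,0.0225,-0.0095,0.0,0.0,0.0305,-0.0108,0.0,0.0,0.0386,-0.0112,0.0])

```text
t: 15.28
tcp_pos: [0.4927, -0.2017, 0.0796]
tool_rot: [2.236, 2.15, -0.063]
force: [-12.2, -0.0, 15.4]
finger_gap: 0.111
```

```bash
python3 - <<'E'
from h import *
o=s();a=np.load("crate.npy")[2];plan([*crate(-.092,0),.078],a)
E
```

```text
{'t': np.float64(15.275), 'joint_positions': array([-0.4991,  0.4458, -0.4721,  0.6282, -0.0504,  1.1101]), 'tcp_pos': array([ 0.4927, -0.2017,  0.0796]), 'tool_rot': array([ 2.236 ,  2.1503, -0.063 ]), 'force': array([-1.21954e+01, -1.12000e-02,  1.54496e+01]), 'torque': array([-0.162 ,  3.0411, -0.2499]), 'finger_gap': np.float64(0.1109)}
from [ 0.4927 -0.2017  0.0796] tilt 3.22 jaw -0.039 q6 1.11 -> shift [0.0005 0.0052 0.0016] twist -0.005 | t 15.28 gap 0.111
```

Emit:
drive_tool(targets=[0.0,0.003,0.0,0.0,0.0,0.006,0.0,0.0,0.0,0.007,0.001,0.0])

```text
t: 15.65
tcp_pos: [0.4944, -0.2017, 0.0799]
tool_rot: [2.241, 2.154, -0.077]
force: [-22.6, 1.2, 28.1]
finger_gap: 0.114
```

Emit:
drive_tool(targets=[0.0,0.0,0.0,0.0,0.0,0.0,0.0,0.0], hand=170)

```text
t: 15.9
tcp_pos: [0.4958, -0.2018, 0.081]
tool_rot: [2.239, 2.153, -0.074]
force: [0.9, -0.2, 0.2]
finger_gap: 0.329
```

```bash
python3 - <<'E'
from h import *
o=s();a=np.load("crate.npy")[2]
p=manip.get_image("wrist");save(p,"w11",1);wallchk("near",p,o)
plan([*crate(-.096+.014,0),.078],a)
E
```

```text
{'t': np.float64(15.9), 'joint_positions': array([-0.4936,  0.4524, -0.4559,  0.644 , -0.0557,  1.1161]), 'tcp_pos': array([ 0.4958, -0.2018,  0.081 ]), 'tool_rot': array([ 2.2391,  2.1526, -0.0735]), 'force': array([ 0.8751, -0.1981,  0.2181]), 'torque': array([-0.0068, -0.0507,  0.027 ]), 'finger_gap': np.float64(0.3292)}
near 5809 t [-0.0262 -0.0037 -0.0002  0.0034  0.0224] z [0.0905 0.0955]
from [ 0.4958 -0.2019  0.0808] tilt 3.37 jaw -0.04 q6 1.12 -> shift [0.0006 0.0121 0.0027] twist -0.006 | t 15.95 gap 0.336
```

View pics/w11.png

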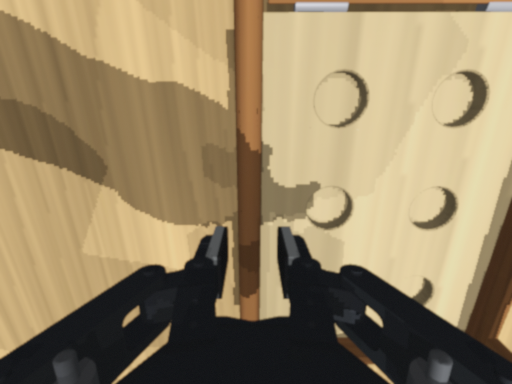

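Near rail is upright (t about 0). A finger push from outside will make sure it sits at its stop.

Emit:
drive_tool(targets=[0.0,0.003,0.003,0.0,0.0,0.006,0.003,0.0,0.0,0.009,0.003,0.0,0.0,0.011,0.003,0.0,0.0,0.012,0.003,0.0])

```text
t: 16.58
tcp_pos: [0.5026, -0.2022, 0.0771]
tool_rot: [2.245, 2.157, -0.087]
force: [-16.3, -0.1, 12.9]
finger_gap: 0.331
```

```bash
python3 - <<'E'
from h import *
o=s();a=np.load("crate.npy")[2]
p=manip.get_image("wrist");wallchk("near",p,o)
plan([*crate(-.096+.014,0),.078],a)
E
```

```text
{'t': np.float64(16.575), 'joint_positions': array([-0.4848,  0.474 , -0.4311,  0.6571, -0.0617,  1.1256]), 'tcp_pos': array([ 0.5026, -0.2022,  0.0771]), 'tool_rot': array([ 2.2445,  2.1567, -0.087 ]), 'force': array([-16.2574,  -0.1095,  12.8849]), 'torque': array([-0.1886,  3.2278, -0.1634]), 'finger_gap': np.float64(0.3314)}
near 5709 t [-0.0266 -0.0039 -0.0006  0.0029  0.0158] z [0.0906 0.0953]
from [ 0.5026 -0.2022  0.0771] tilt 3.57 jaw -0.041 q6 1.13 -> shift [ 0.0005  0.0052 -0.001 ] twist -0.007 | t 16.62 gap 0.333
```

Emit:
drive_tool(targets=[0.0,-0.005,0.0,0.0,0.0,-0.007,-0.005,0.0,0.0,-0.007,-0.04,0.0,0.0,-0.007,-0.08,-0.1,0.0,-0.007,-0.1,-0.2])

```text
t: 17.25
tcp_pos: [0.4995, -0.1965, 0.1798]
tool_rot: [2.015, 2.375, -0.089]
force: [0.2, -0.0, 0.1]
finger_gap: 0.334
```

```bash
python3 - <<'E'
from h import *
o=s();a=np.load("crate.npy")[2]
plan([*crate(0,.1794),.15],a+np.pi/2+.03)
E
```

```text
{'t': np.float64(17.25), 'joint_positions': array([-0.4784,  0.3451, -0.3281,  0.8848, -0.0612,  0.9284]), 'tcp_pos': array([ 0.4995, -0.1965,  0.1798]), 'tool_rot': array([ 2.0148,  2.3747, -0.0886]), 'force': array([ 0.1742, -0.0015,  0.106 ]), 'torque': array([ 0.0834, -0.0463, -0.0214]), 'finger_gap': np.float64(0.3338)}
from [ 0.4995 -0.1965  0.1798] tilt 3.58 jaw 0.163 q6 0.93 -> shift [0.1546 0.1236 0.0178] twist -1.404 | t 17.25 gap 0.334
```

Emit:
drive_tool(targets=[0.02,0.015,0.0,-0.175,0.04,0.03,0.0,-0.35,0.06,0.05,0.0,-0.525,0.085,0.07,0.0,-0.7,0.11,0.09,0.0,-0.875], hand=184)

```text
t: 17.88
tcp_pos: [0.5716, -0.0727, 0.1716]
tool_rot: [0.817, 3.031, -0.097]
force: [0.9, 0.7, 0.1]
finger_gap: 0.28
```

```bash
python3 - <<'E'
from h import *
o=s();a=np.load("crate.npy")[2]
plan([*crate(0,.1794),.13],a+np.pi/2)
E
```

```text
{'t': np.float64(17.875), 'joint_positions': array([-0.2225,  0.4312, -0.2179,  0.9231, -0.062 ,  0.3041]), 'tcp_pos': array([ 0.5716, -0.0727,  0.1716]), 'tool_rot': array([ 0.8169,  3.0309, -0.0973]), 'force': array([0.9022, 0.6504, 0.1188]), 'torque': array([ 0.0332, -0.024 ,  0.0036]), 'finger_gap': np.float64(0.2799)}
from [ 0.5716 -0.0727  0.1716] tilt 3.55 jaw 1.044 q6 0.3 -> shift [0.0035 0.0555 0.0383] twist -0.493 | t 17.88 gap 0.28
```

Emit:
drive_tool(targets=[0.001,0.02,0.01,-0.17,0.002,0.04,0.02,-0.34,0.0035,0.0555,0.03,-0.493,0.0035,0.0555,0.0383,-0.493])

```text
t: 18.38
tcp_pos: [0.5966, -0.0244, 0.1298]
tool_rot: [-0.052, -3.127, 0.094]
force: [-0.4, 1.1, 0.2]
finger_gap: 0.278
```

```bash
python3 - <<'E'
from h import *
o=s();a=np.load("crate.npy")[2]
p=manip.get_image("wrist");save(p,"w12",1.5);rail("left",p,o)
plan([*crate(0,.1794),.047],a+np.pi/2)
E
```

```text
{'t': np.float64(18.375), 'joint_positions': array([-0.1339,  0.5098, -0.2061,  0.8609, -0.0613, -0.1002]), 'tcp_pos': array([ 0.5966, -0.0244,  0.1298]), 'tool_rot': array([-0.0523, -3.1266,  0.0941]), 'force': array([-0.4165,  1.0724,  0.1819]), 'torque': array([ 0.0792,  0.0217, -0.0272]), 'finger_gap': np.float64(0.2783)}
-0.06 437 z [0.0602 0.062 ] t [0.0439 0.0533 0.0586]
-0.04 397 z [0.0602 0.0619] t [0.047  0.0534 0.0588]
0.04 294 z [0.0603 0.0619] t [0.047  0.0524 0.0582]
0.06 301 z [0.0602 0.0619] t [0.043  0.0516 0.0577]
from [ 0.5956 -0.025   0.1287] tilt 3.57 jaw 1.536 q6 -0.1 -> shift [-0.0014  0.0047  0.0815] twist -0.001 | t 18.43 gap 0.278
```

View pics/w12.png

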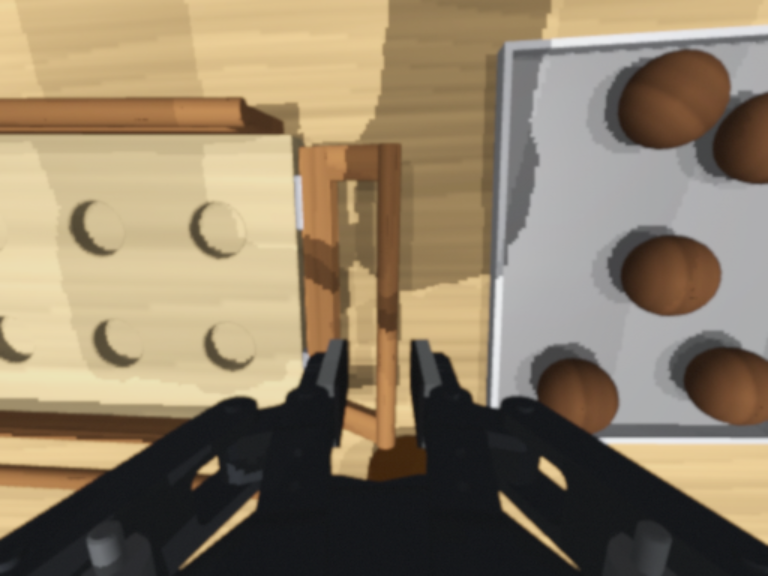

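The left rail at (388,345) lies between the fingers. One ball has shifted in the tray, so I'll re-measure the balls later. Descending now.

Emit:
drive_tool(targets=[0.0,0.003,0.03,0.0,-0.0014,0.0058,0.06,0.0,-0.0014,0.0058,0.0815,0.0,-0.0014,0.0058,0.0815,0.0])

```text
t: 18.92
tcp_pos: [0.5943, -0.0248, 0.0457]
tool_rot: [-0.059, -3.121, 0.094]
force: [0.0, -0.6, 0.0]
finger_gap: 0.277
```

Emit:
drive_tool(targets=[0.0,0.0,0.0,0.0,0.0,0.0,0.0,0.0,0.0,0.0,0.0,0.0], hand=255)

```text
t: 19.3
tcp_pos: [0.5952, -0.0248, 0.0468]
tool_rot: [-0.06, -3.123, 0.094]
force: [0.1, 2.3, 3.8]
finger_gap: 0.12
```

```bash
python3 - <<'E'
from h import *
s();arc(.52,1.05,5,0,(1,1))
E
```

```text
{'t': np.float64(19.3), 'joint_positions': array([-0.1347,  0.605 , -0.2857,  0.6892, -0.0616, -0.0963]), 'tcp_pos': array([ 0.5952, -0.0248,  0.0468]), 'tool_rot': array([-0.0596, -3.1234,  0.0939]), 'force': array([0.1286, 2.2783, 3.8115]), 'torque': array([ 0.2942, -0.0567, -0.0952]), 'finger_gap': np.float64(0.1198)}
[0.0001, -0.0038, -0.0051, 0.0, 0.0001, -0.008, -0.0098, 0.0, 0.0002, -0.0128, -0.014, 0.0, 0.0002, -0.018, -0.0177, 0.0, 0.0002, -0.0235, -0.0209, 0.0]
gap 0.11982497161026405 pos [ 0.5952 -0.0248  0.0468] F [0.1 2.3 3.8]
```

Emit:
drive_tool(targets=[0.0001,-0.0038,-0.0051,0.0,0.0001,-0.008,-0.0098,0.0,0.0002,-0.0128,-0.014,0.0,0.0002,-0.018,-0.0177,0.0,0.0002,-0.0235,-0.0209,0.0])

```text
t: 19.92
tcp_pos: [0.5945, -0.0441, 0.0698]
tool_rot: [-0.057, -3.124, 0.083]
force: [0.8, 11.3, -1.4]
finger_gap: 0.114
```

```bash
python3 - <<'E'
from h import *
o=s();a=np.load("crate.npy")[2];plan([*crate(0,.128),.078],a+np.pi/2)
E
```

```text
{'t': np.float64(19.925), 'joint_positions': array([-0.1704,  0.5754, -0.2683,  0.7346, -0.0551, -0.1338]), 'tcp_pos': array([ 0.5945, -0.0441,  0.0698]), 'tool_rot': array([-0.0569, -3.1242,  0.0833]), 'force': array([ 0.7771, 11.2772, -1.3586]), 'torque': array([ 2.774 , -0.2312, -0.0837]), 'finger_gap': np.float64(0.1141)}
from [ 0.5945 -0.0441  0.0698] tilt 3.18 jaw 1.535 q6 -0.13 -> shift [-0.0008 -0.0329 -0.0064] twist -0.002 | t 19.93 gap 0.114
```

Emit:
drive_tool(targets=[0.0,-0.007,-0.0028,0.0,0.0,-0.014,-0.0046,0.0,0.0,-0.021,-0.0057,0.0,-0.0004,-0.028,-0.006,0.0,-0.0008,-0.035,-0.006,0.0])

```text
t: 20.55
tcp_pos: [0.5933, -0.0762, 0.0796]
tool_rot: [-0.054, -3.124, 0.075]
force: [-2.4, 6.9, -8.8]
finger_gap: 0.116
```

Emit:
drive_tool(targets=[0.0,-0.003,0.0,0.0,0.0,-0.005,0.0,0.0,0.0,-0.006,0.001,0.0])

```text
t: 20.92
tcp_pos: [0.5933, -0.077, 0.0791]
tool_rot: [-0.05, -3.126, 0.056]
force: [1.0, 20.4, 4.4]
finger_gap: 0.112
```

```bash
python3 - <<'E'
from h import *
o=s();a=np.load("crate.npy")[2];plan([*crate(0,.128),.078],a+np.pi/2)
p=manip.get_image("wrist");save(p,"w13",1);wallchk("left",p,o)
E
```

```text
{'t': np.float64(20.925), 'joint_positions': array([-0.2333,  0.5662, -0.2556,  0.756 , -0.0385, -0.2012]), 'tcp_pos': array([ 0.5933, -0.077 ,  0.0791]), 'tool_rot': array([-0.0498, -3.1255,  0.0564]), 'force': array([ 0.9669, 20.4384,  4.412 ]), 'torque': array([ 3.8801, -0.2501, -0.2545]), 'finger_gap': np.float64(0.1116)}
from [ 0.5933 -0.077   0.0791] tilt 2.24 jaw 1.539 q6 -0.2 -> shift [-0.0009  0.0004  0.0011] twist 0.002 | t 20.93 gap 0.112
left 5402 t [-0.0151 -0.0028  0.0005  0.0039  0.0157] z [0.0907 0.0949]
```

View pics/w13.png

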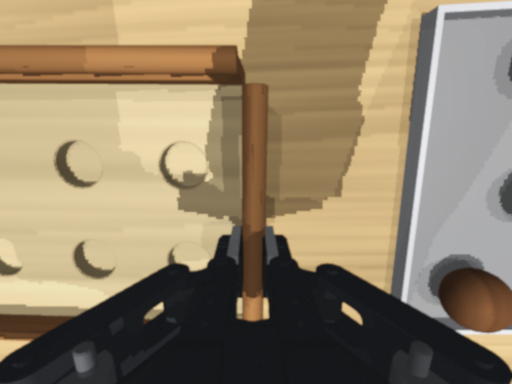

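Left side up. Release, then the same firm push from outside.

Emit:
drive_tool(targets=[0.0,0.0,0.0,0.0,0.0,0.0,0.0,0.0], hand=170)

```text
t: 21.22
tcp_pos: [0.5933, -0.0778, 0.0798]
tool_rot: [-0.05, -3.126, 0.06]
force: [0.0, -0.0, 0.2]
finger_gap: 0.334
```

Emit:
drive_tool(targets=[0.0,-0.003,0.001,0.0,0.0,-0.006,0.002,0.0,0.0,-0.009,0.002,0.0,0.0,-0.011,0.002,0.0,0.0,-0.012,0.002,0.0])

```text
t: 21.85
tcp_pos: [0.593, -0.0853, 0.078]
tool_rot: [-0.046, -3.127, 0.043]
force: [1.7, 15.8, 1.8]
finger_gap: 0.334
```

```bash
python3 - <<'E'
from h import *
o=s();p=manip.get_image("wrist");wallchk("left",p,o)
E
```

```text
{'t': np.float64(21.85), 'joint_positions': array([-0.2511,  0.5686, -0.2545,  0.755 , -0.03  , -0.2213]), 'tcp_pos': array([ 0.593 , -0.0853,  0.078 ]), 'tool_rot': array([-0.0465, -3.1269,  0.0429]), 'force': array([ 1.7252, 15.771 ,  1.788 ]), 'torque': array([ 3.1364, -0.3467, -0.1215]), 'finger_gap': np.float64(0.3336)}
left 5589 t [-0.0259 -0.003   0.0004  0.0039  0.0167] z [0.0906 0.0951]
```

Emit:
drive_tool(targets=[0.0,0.006,0.0,0.0,0.0,0.008,-0.005,0.0,0.0,0.008,-0.05,0.0,0.0,0.008,-0.1,0.0,0.0,0.008,-0.14,0.0])

```text
t: 22.52
tcp_pos: [0.5957, -0.0743, 0.2202]
tool_rot: [-0.047, -3.129, 0.045]
force: [0.7, -0.4, -0.1]
finger_gap: 0.332
```

```bash
python3 - <<'E'
from h import *
o=s();p=manip.get_image("top");save(p,"t14");W=cloud(p)
for n in("near","left","right"): wallchk(n,p)
for r in manip.cut_out(p,"ball1")[:7]:
    m=r["region"];q=ray(p,r["location"],.030);print(round(r["conf"],2),np.round(r["location"],1),m.sum(),q[:2].round(4),np.nanmedian(W[m][:,2]).round(3))
E
```

```text
{'t': np.float64(22.525), 'joint_positions': array([-0.2316,  0.4382, -0.0747,  1.0638, -0.0309, -0.2012]), 'tcp_pos': array([ 0.5957, -0.0743,  0.2202]), 'tool_rot': array([-0.0474, -3.1285,  0.0452]), 'force': array([ 0.7158, -0.3997, -0.1001]), 'torque': array([ 0.0262, -0.0156, -0.027 ]), 'finger_gap': np.float64(0.3321)}
near 56 t [-0.0056 -0.0025  0.0002  0.0028  0.005 ] z [0.0911 0.095 ]
left 0 t 0 z 0
right 207 t [-0.0062 -0.0041 -0.0014  0.0017  0.0052] z [0.0907 0.094 ]
0.77 [223.  161.7] 209 [0.6724 0.1022] 0.044
0.66 [194.3 166.5] 178 [0.6577 0.1895] 0.045
0.59 [216.5 220.2] 174 [0.4927 0.1201] 0.045
0.59 [210.4 188.2] 180 [0.5897 0.1395] 0.045
0.45 [200.5 211.5] 228 [0.519 0.168] 0.044
```

View pics/t14.png

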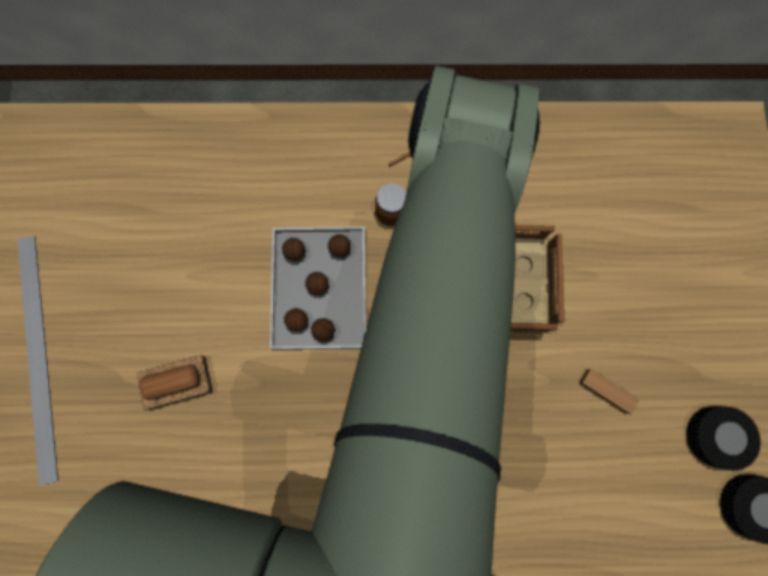

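The top view shows the near and right sides upright, the scrap on the bench at (607,390), and the five balls, one of them shifted to (322,330). I'll move above that ball.

```bash
cat >> h.py <<'E'
def balls(n,o,p,tab=True):
    W=cloud(p,o);res=[]
    for r in manip.cut_out(p,"ball1")[:7]:
        m=cv2.erode(r["region"].astype(np.uint8),np.ones((5,5)))>0;w=W[m];w=w[w[:,2]>.012]
        if len(w)<30: continue
        from scipy.optimize import least_squares
        q=least_squares(lambda c:np.linalg.norm(w-c,axis=1)-.024,w.mean(0)-[0,0,.015],loss="soft_l1",f_scale=.001).x
        print(round(r["conf"],2),np.round(r["location"],0),len(w),"sph",q.round(4));res.append(q)
    return res
E
python3 - <<'E'
from h import *
plan([.4927,.1201,.15],-1.05)
E
```

```text
from [ 0.5983 -0.0748  0.2234] tilt 1.77 jaw 1.541 q6 -0.2 -> shift [0.1111 0.1938 0.0681] twist -0.551 | t 22.62 gap 0.334
```

Emit:
drive_tool(targets=[0.025,0.045,0.01,-0.12,0.05,0.09,0.02,-0.24,0.075,0.135,0.03,-0.36,0.1,0.18,0.045,-0.48,0.1111,0.1938,0.06,-0.551], hand=60)

```text
t: 23.25
tcp_pos: [0.491, 0.122, 0.1573]
tool_rot: [0.813, -3.02, 0.044]
force: [0.6, 0.3, 0.3]
finger_gap: 0.763
```

```bash
python3 - <<'E'
from h import *
o=s();p=manip.get_image("wrist");save(p,"w15",1.5);balls(0,o,p)
p=manip.get_image("top");balls(0,None,p)
E
```

```text
{'t': np.float64(23.25), 'joint_positions': array([ 0.1152,  0.3283, -0.4165,  0.8357, -0.03  , -0.4106]), 'tcp_pos': array([0.491 , 0.122 , 0.1573]), 'tool_rot': array([ 0.8129, -3.0197,  0.0442]), 'force': array([0.5876, 0.2668, 0.2713]), 'torque': array([0.0309, 0.0061, 0.0133]), 'finger_gap': np.float64(0.7632)}
0.87 [257. 194.] 1306 sph [0.4936 0.1262 0.0273]
0.81 [225. 268.] 1200 sph [0.5877 0.1394 0.0275]
0.67 [293. 234.] 1209 sph [0.5137 0.1801 0.0275]
0.49 [224. 162.] 47 sph [0.6686 0.0932 0.0281]
0.31 [329. 185.] 5656 sph [ 0.5972 -0.2126  0.0349]
```

View pics/w15.png

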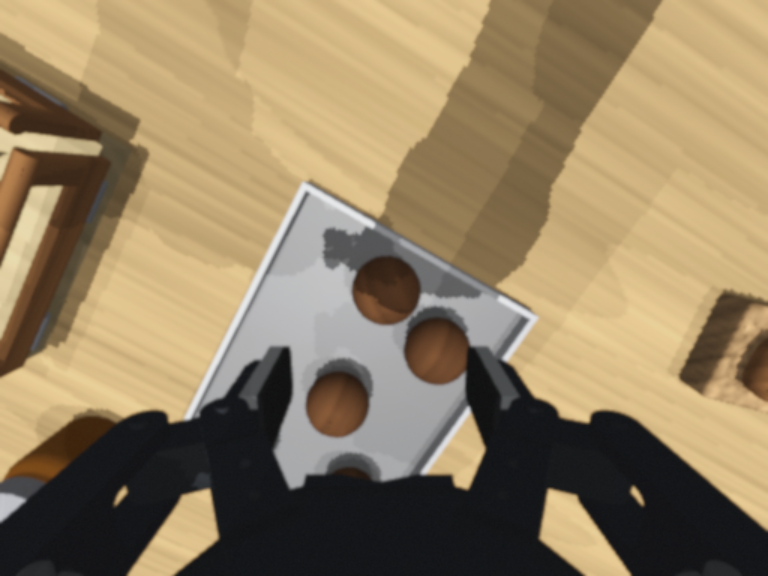

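The wrist view shows the target ball at (387,290), its neighbour at (437,350) and another at (337,403). The sphere fits agree with the known centre height (27-28 mm). Descending on the first.

```bash
python3 - <<'E'
from h import *
plan([.4936,.1262,.018],-1.05)
E
```

```text
from [0.493  0.1199 0.1581] tilt 1.82 jaw 2.091 q6 -0.41 -> shift [-0.0065  0.0086  0.1398] twist -0.001 | t 23.45 gap 0.764
```

Emit:
drive_tool(targets=[-0.003,0.003,0.045,0.0,-0.0065,0.0086,0.09,0.0,-0.0065,0.0086,0.12,0.0,-0.0065,0.0086,0.1398,0.0,-0.0065,0.0086,0.1398,0.0])

```text
t: 24.08
tcp_pos: [0.4938, 0.1249, 0.0172]
tool_rot: [0.799, -3.022, 0.045]
force: [1.0, 0.1, -0.6]
finger_gap: 0.764
```

Emit:
drive_tool(targets=[0.0,0.0,0.0,0.0,0.0,0.0,0.0,0.0,0.0,0.0,0.0,0.0], hand=255)

```text
t: 24.45
tcp_pos: [0.4953, 0.1245, 0.0185]
tool_rot: [0.799, -3.025, 0.048]
force: [0.3, -1.6, 5.8]
finger_gap: 0.534
```

Emit:
drive_tool(targets=[0.0,0.0,-0.02,0.0,0.0,0.0,-0.05,0.0,0.0,0.0,-0.09,0.0,0.0,0.0,-0.13,0.0])

```text
t: 24.95
tcp_pos: [0.4954, 0.129, 0.1497]
tool_rot: [0.799, -3.025, 0.047]
force: [1.2, -0.2, -0.9]
finger_gap: 0.535
```

```bash
python3 - <<'E'
from h import *
o=s();p=manip.get_image("wrist");save(p,"w16",1);balls(0,o,p)
d=crate(-.038,.076);print(d);plan([*d,.13])
E
```

```text
{'t': np.float64(24.95), 'joint_positions': array([ 0.1289,  0.3461, -0.4123,  0.8209, -0.0316, -0.3874]), 'tcp_pos': array([0.4954, 0.129 , 0.1497]), 'tool_rot': array([ 0.7989, -3.025 ,  0.0474]), 'force': array([ 1.2492, -0.1785, -0.9224]), 'torque': array([ 0.0304, -0.0532,  0.0005]), 'finger_gap': np.float64(0.5355)}
0.95 [250. 255.] 6177 sph [0.4948 0.1292 0.1584]
0.59 [297. 216.] 310 sph [0.514  0.1802 0.0278]
[ 0.55441709 -0.12737278]
from [0.4987 0.1295 0.1528] tilt 1.81 jaw 2.088 q6 -0.39 -> shift [ 0.0781 -0.2501  0.0311] twist 0.0 | t 25.05 gap 0.533
```

View pics/w16.png

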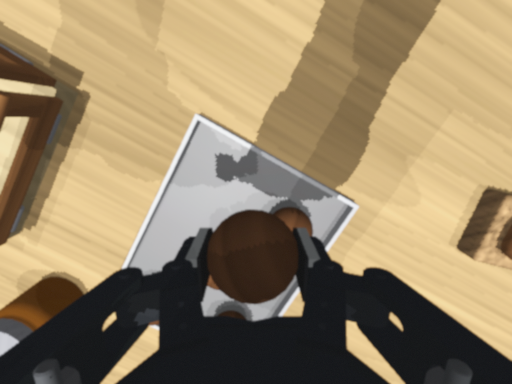

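The ball is held at (252,255), its centre 9 mm above the TCP. Carrying it to dimple2.

Emit:
drive_tool(targets=[0.012,-0.04,0.0,0.0,0.03,-0.09,0.0,0.0,0.045,-0.145,0.005,0.0,0.062,-0.2,0.01,0.0,0.0781,-0.2501,0.015,0.0])

```text
t: 25.68
tcp_pos: [0.5543, -0.1285, 0.1453]
tool_rot: [0.801, -3.033, 0.048]
force: [1.1, 0.2, -0.5]
finger_gap: 0.533
```

```bash
python3 - <<'E'
from h import *
d=crate(-.038,.076);plan([*d,.039])
p=manip.get_image("wrist");o=s();save(p,"w17",1);balls(0,o,p)
E
```

```text
from [ 0.5543 -0.1285  0.1453] tilt 1.78 jaw 2.087 q6 -0.86 -> shift [-0.002   0.0039  0.1062] twist 0.0 | t 25.68 gap 0.533
{'t': np.float64(25.725), 'joint_positions': array([-0.3505,  0.4343, -0.2871,  0.8324, -0.0326, -0.8613]), 'tcp_pos': array([ 0.5558, -0.1351,  0.1452]), 'tool_rot': array([ 0.792 , -3.0348,  0.0573]), 'force': array([ 3.9959, -6.043 ,  0.2294]), 'torque': array([-0.3576, -0.1302, -0.0514]), 'finger_gap': np.float64(0.5332)}
0.71 [502. 293.] 367 sph [0.5168 0.1731 0.0264]
0.69 [371. 357.] 461 sph [0.6695 0.0869 0.0266]
0.6 [251. 254.] 6191 sph [ 0.5551 -0.1348  0.1538]
0.33 [205.  89.] 3968 sph [ 0.4953 -0.2102  0.0817]
```

View pics/w17.png

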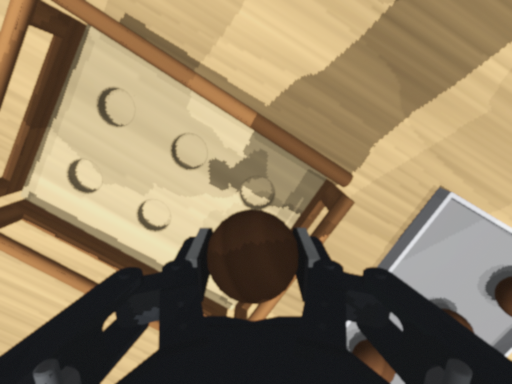

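```bash
python3 - <<'E'
from h import *
d=crate(-.038,.076);plan([*d,.08])
E
```

```text
from [ 0.555  -0.1317  0.1451] tilt 1.91 jaw 2.081 q6 -0.86 -> shift [-0.0024  0.006   0.0649] twist 0.0 | t 25.77 gap 0.534
```

Emit:
drive_tool(targets=[-0.001,0.003,0.01,0.0,-0.0024,0.006,0.03,0.0,-0.0024,0.006,0.0649,0.0,-0.0024,0.006,0.0649,0.0,-0.0024,0.006,0.0649,0.0])

```text
t: 26.4
tcp_pos: [0.5545, -0.1264, 0.0804]
tool_rot: [0.794, -3.035, 0.051]
force: [-0.1, 0.0, 0.2]
finger_gap: 0.532
```

```bash
python3 - <<'E'
from h import *
p=manip.get_image("wrist");o=s();balls(0,o,p)
d=crate(-.038,.076);print(d);plan([*d,.039])
E
```

```text
{'t': np.float64(26.45), 'joint_positions': array([-0.3387,  0.504 , -0.3632,  0.6873, -0.0297, -0.8505]), 'tcp_pos': array([ 0.5551, -0.1268,  0.081 ]), 'tool_rot': array([ 0.7938, -3.0359,  0.0529]), 'force': array([ 0.1989, -0.476 , -0.4578]), 'torque': array([ 0.0705, -0.0282, -0.0189]), 'finger_gap': np.float64(0.5366)}
0.82 [254. 254.] 6059 sph [ 0.5544 -0.1266  0.0897]
[ 0.55441709 -0.12737278]
from [ 0.5554 -0.1271  0.0813] tilt 1.96 jaw 2.082 q6 -0.85 -> shift [0.0005 0.0017 0.0423] twist 0.0 | t 26.5 gap 0.531
```

Emit:
drive_tool(targets=[0.0,0.0008,0.02,0.0,0.0005,0.0017,0.035,0.0,0.0005,0.0017,0.0423,0.0,0.0005,0.0017,0.0423,0.0])

```text
t: 27.0
tcp_pos: [0.5543, -0.1277, 0.039]
tool_rot: [0.793, -3.036, 0.055]
force: [-0.7, -2.1, -1.7]
finger_gap: 0.536
```

Emit:
drive_tool(targets=[0.0,0.0,0.0,0.0,0.0,0.0,0.0,0.0,0.0,0.0,0.0,0.0], hand=85)

```text
t: 27.38
tcp_pos: [0.5545, -0.1279, 0.0392]
tool_rot: [0.793, -3.037, 0.055]
force: [0.4, -2.7, -0.2]
finger_gap: 0.667
```

Emit:
drive_tool(targets=[0.0,0.0,-0.03,0.0,0.0,0.0,-0.06,0.0,0.0,0.0,-0.1,0.0,0.0,0.0,-0.13,0.0,0.0,0.0,-0.13,0.0])

```text
t: 28.0
tcp_pos: [0.5555, -0.1233, 0.1718]
tool_rot: [-0.794, 3.037, -0.058]
force: [0.0, -0.3, 0.0]
finger_gap: 0.667
```

```bash
python3 - <<'E'
from h import *
o=s();p=manip.get_image("wrist");save(p,"w18",1);balls(0,o,p)
p=manip.get_image("top");save(p,"t18");balls(0,None,p)
plan([.514,.180,.15])
E
```

```text
{'t': np.float64(28.0), 'joint_positions': array([-0.3326,  0.3995, -0.2667,  0.8822, -0.0297, -0.8442]), 'tcp_pos': array([ 0.5555, -0.1233,  0.1718]), 'tool_rot': array([-0.7936,  3.0369, -0.0583]), 'force': array([ 0.0078, -0.2519,  0.0376]), 'torque': array([-0.0151, -0.048 ,  0.007 ]), 'finger_gap': np.float64(0.6665)}
0.89 [500. 278.] 1019 sph [0.5137 0.1803 0.0277]
0.66 [364. 342.] 562 sph [0.6665 0.0947 0.0276]
0.59 [253. 185.] 1317 sph [ 0.5546 -0.1265  0.046 ]
0.39 [148. 165.] 52796 sph [ 0.5813 -0.2309  0.039 ]
0.74 [286. 178.] 535 sph [ 0.6412 -0.0981  0.0484]
0.71 [199. 213.] 80 sph [0.5155 0.1799 0.0277]
0.71 [197. 165.] 72 sph [0.6611 0.187  0.0287]
0.46 [212. 192.] 79 sph [0.588  0.1374 0.0275]
0.19 [281. 185.] 128 sph [ 0.5828 -0.0695  0.0767]
from [ 0.5528 -0.1228  0.1678] tilt 1.94 jaw 2.082 q6 -0.84 -> shift [-0.1144  0.2835  0.0075] twist 0.0 | t 28.2 gap 0.669
```

View pics/w18.png

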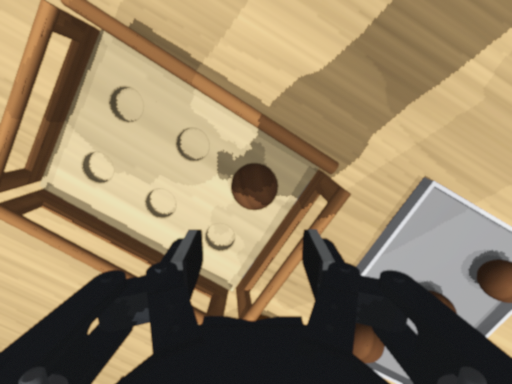

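The ball sits in dimple2 at (254,186), centre z 46 mm as expected. Next ball is at (0.514, 0.180).

Emit:
drive_tool(targets=[-0.02,0.05,0.0,0.0,-0.045,0.11,0.0,0.0,-0.07,0.17,0.0,0.0,-0.095,0.23,0.0,0.0,-0.1144,0.28,0.01,0.0], hand=70)

```text
t: 28.82
tcp_pos: [0.5152, 0.1788, 0.1468]
tool_rot: [0.792, -3.035, 0.052]
force: [0.9, -0.7, 0.4]
finger_gap: 0.726
```

Emit:
drive_tool(targets=[0.0,0.0,0.01,0.0,0.0,0.0,0.02,0.0,0.0,0.0,0.02,0.0])

```text
t: 29.2
tcp_pos: [0.5145, 0.1765, 0.1254]
tool_rot: [0.789, -3.033, 0.052]
force: [-1.0, 0.4, 0.1]
finger_gap: 0.728
```

```bash
python3 - <<'E'
from h import *
o=s();p=manip.get_image("wrist");b=balls(0,o,p)
q=min(b,key=lambda c:np.hypot(c[0]-.514,c[1]-.18));plan([*q[:2],.018])
E
```

```text
{'t': np.float64(29.2), 'joint_positions': array([ 0.2132,  0.4251, -0.3605,  0.7914, -0.0337, -0.2954]), 'tcp_pos': array([0.5145, 0.1765, 0.1254]), 'tool_rot': array([ 0.7886, -3.0328,  0.0524]), 'force': array([-0.9836,  0.3885,  0.1061]), 'torque': array([ 0.0715,  0.0284, -0.0527]), 'finger_gap': np.float64(0.7278)}
0.77 [186. 230.] 577 sph [0.5879 0.1393 0.0275]
0.68 [259. 199.] 1779 sph [0.5137 0.1801 0.0274]
0.66 [202. 309.] 430 sph [0.6591 0.1878 0.0277]
0.57 [113. 265.] 273 sph [0.6664 0.0947 0.028 ]
from [0.5155 0.1767 0.1267] tilt 1.93 jaw 2.079 q6 -0.3 -> shift [-0.0015  0.0072  0.1085] twist 0.0 | t 29.3 gap 0.725
```

Emit:
drive_tool(targets=[-0.001,0.004,0.04,0.0,-0.0015,0.0072,0.075,0.0,-0.0015,0.0072,0.1,0.0,-0.0015,0.0072,0.1085,0.0,-0.0015,0.0072,0.1085,0.0])

```text
t: 29.92
tcp_pos: [0.5141, 0.1794, 0.0182]
tool_rot: [0.787, -3.036, 0.052]
force: [0.0, -0.7, 0.7]
finger_gap: 0.726
```

Emit:
drive_tool(targets=[0.0,0.0,0.0,0.0,0.0,0.0,0.0,0.0,0.0,0.0,0.0,0.0], hand=255)

```text
t: 30.3
tcp_pos: [0.5155, 0.1794, 0.0196]
tool_rot: [0.787, -3.039, 0.054]
force: [-0.2, -2.5, 6.5]
finger_gap: 0.53
```

Emit:
drive_tool(targets=[0.0,0.0,-0.02,0.0,0.0,0.0,-0.05,0.0,0.0,0.0,-0.09,0.0,0.0,0.0,-0.13,0.0,0.0,0.0,-0.13,0.0])

```text
t: 30.92
tcp_pos: [0.5171, 0.1847, 0.1532]
tool_rot: [-0.787, 3.036, -0.054]
force: [1.5, -0.1, -0.2]
finger_gap: 0.533
```

```bash
python3 - <<'E'
from h import *
o=s();p=manip.get_image("wrist");b=balls(0,o,p);print((b[0]-o["tcp_pos"]).round(4))
d=crate(-.038,0);print(d);plan([*d,.14])
E
```

```text
{'t': np.float64(30.925), 'joint_positions': array([ 0.2271,  0.3955, -0.3259,  0.8438, -0.0342, -0.2803]), 'tcp_pos': array([0.5171, 0.1847, 0.1532]), 'tool_rot': array([-0.7871,  3.036 , -0.0539]), 'force': array([ 1.5488, -0.0575, -0.1785]), 'torque': array([ 0.0621, -0.0454,  0.0121]), 'finger_gap': np.float64(0.5326)}
0.93 [114. 253.] 851 sph [0.6663 0.0947 0.0276]
0.71 [253. 257.] 5954 sph [0.516  0.1847 0.1607]
0.65 [182. 222.] 1068 sph [0.5878 0.1393 0.0275]
0.64 [ 24. 272.] 2414 sph [ 0.7372 -0.0027  0.0392]
0.63 [211. 296.] 227 sph [0.6588 0.187  0.0282]
[ 0.1492 -0.09   -0.1256]
[ 0.55184952 -0.2033294 ]
from [0.5146 0.184  0.1497] tilt 1.96 jaw 2.078 q6 -0.28 -> shift [ 0.1554 -0.3561  0.023 ] twist 0.0 | t 31.02 gap 0.532
```

Emit:
drive_tool(targets=[0.02,-0.045,0.0,0.0,0.042,-0.097,0.0,0.0,0.065,-0.15,0.0,0.0,0.088,-0.203,0.0,0.0,0.112,-0.256,0.0,0.0])

```text
t: 31.65
tcp_pos: [0.5399, -0.0955, 0.1576]
tool_rot: [0.787, -3.037, 0.051]
force: [0.8, 0.9, -0.5]
finger_gap: 0.532
```

```bash
python3 - <<'E'
from h import *
d=crate(-.038,0);plan([*d,.12])
E
```

```text
from [ 0.5399 -0.0955  0.1576] tilt 1.88 jaw 2.078 q6 -0.8 -> shift [ 0.0415 -0.0989  0.0411] twist 0.0 | t 31.65 gap 0.532
```

Emit:
drive_tool(targets=[0.02,-0.045,0.01,0.0,0.035,-0.085,0.02,0.0,0.0415,-0.0989,0.035,0.0,0.0415,-0.0989,0.0411,0.0,0.0415,-0.0989,0.0411,0.0])

```text
t: 32.28
tcp_pos: [0.5507, -0.2015, 0.1187]
tool_rot: [0.789, -3.034, 0.047]
force: [0.2, -0.0, -0.3]
finger_gap: 0.533
```

```bash
python3 - <<'E'
from h import *
d=crate(-.038,0);plan([*d,.0398])
E
```

```text
from [ 0.5507 -0.2015  0.1187] tilt 1.75 jaw 2.08 q6 -0.97 -> shift [-0.0011 -0.      0.0789] twist 0.0 | t 32.27 gap 0.533
```

Emit:
drive_tool(targets=[-0.0011,0.0,0.03,0.0,-0.0011,0.0,0.055,0.0,-0.0011,0.0,0.073,0.0,-0.0011,0.0,0.0789,0.0,-0.0011,0.0,0.0789,0.0])

```text
t: 32.9
tcp_pos: [0.5522, -0.2025, 0.0403]
tool_rot: [0.791, -3.034, 0.047]
force: [0.6, -0.1, 0.5]
finger_gap: 0.536
```

Emit:
drive_tool(targets=[0.0,0.0,0.0,0.0,0.0,0.0,0.0,0.0,0.0,0.0,0.0,0.0], hand=85)

```text
t: 33.28
tcp_pos: [0.5525, -0.2026, 0.0408]
tool_rot: [0.791, -3.035, 0.048]
force: [-0.3, 0.0, -0.2]
finger_gap: 0.671
```

Emit:
drive_tool(targets=[0.0,0.0,-0.03,0.0,0.0,0.0,-0.06,0.0,0.0,0.0,-0.1,0.0,0.0,0.0,-0.13,0.0,0.0,0.0,-0.13,0.0])

```text
t: 33.9
tcp_pos: [0.5538, -0.1995, 0.1736]
tool_rot: [0.792, -3.039, 0.054]
force: [0.5, 0.1, 0.2]
finger_gap: 0.666
```

```bash
python3 - <<'E'
from h import *
o=s();p=manip.get_image("wrist");save(p,"w19",1);balls(0,o,p)
plan([.588,.139,.15],2.0)
E
```

```text
{'t': np.float64(33.9), 'joint_positions': array([-0.4578,  0.4322, -0.2098,  0.907 , -0.0263, -0.9681]), 'tcp_pos': array([ 0.5538, -0.1995,  0.1736]), 'tool_rot': array([ 0.7921, -3.0388,  0.0536]), 'force': array([0.5021, 0.0732, 0.1764]), 'torque': array([-0.006 , -0.0688,  0.0401]), 'finger_gap': np.float64(0.6656)}
0.75 [488. 328.] 284 sph [0.5886 0.1385 0.0283]
0.71 [256. 184.] 1385 sph [ 0.5516 -0.2025  0.0461]
0.55 [319. 218.] 1027 sph [ 0.5547 -0.1265  0.0461]
0.49 [393. 368.] 85 sph [0.6651 0.0945 0.0282]
from [ 0.5519 -0.1986  0.1705] tilt 1.77 jaw 2.081 q6 -0.97 -> shift [-0.1965  0.2775  0.0102] twist 0.081 | t 34.0 gap 0.669
```

View pics/w19.png

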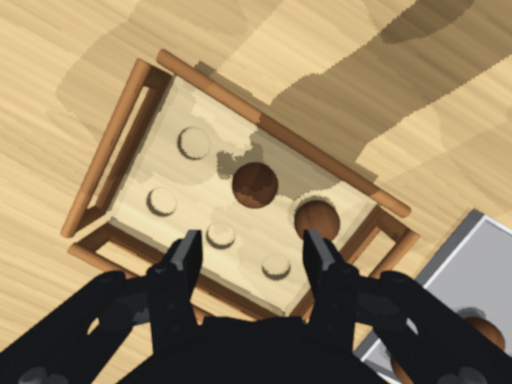

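Two balls are seated (dimple1 at 256,184 and dimple2 at 317,220). Next is the ball at (0.588, 0.139).

Emit:
drive_tool(targets=[-0.03,0.042,0.0,0.0,-0.065,0.092,0.0,0.0,-0.1,0.142,0.0,0.0,-0.135,0.192,0.0,0.0,-0.165,0.235,0.005,0.0], hand=70)

```text
t: 34.62
tcp_pos: [0.5804, 0.0889, 0.1552]
tool_rot: [0.792, -3.033, 0.047]
force: [-0.0, 0.0, -0.1]
finger_gap: 0.726
```

```bash
python3 - <<'E'
from h import *
plan([.588,.139,.12])
E
```

```text
from [0.5804 0.0889 0.1552] tilt 1.77 jaw 2.082 q6 -0.47 -> shift [-0.0317  0.0409  0.0337] twist 0.0 | t 34.62 gap 0.726
```

Emit:
drive_tool(targets=[-0.02,0.025,0.01,0.0,-0.0317,0.0409,0.03,0.0,-0.0317,0.0409,0.0337,0.0,-0.0317,0.0409,0.0337,0.0])

```text
t: 35.12
tcp_pos: [0.5874, 0.1377, 0.1189]
tool_rot: [0.789, -3.031, 0.047]
force: [0.5, 0.3, 0.2]
finger_gap: 0.728
```

```bash
python3 - <<'E'
from h import *
o=s();p=manip.get_image("wrist");b=balls(0,o,p)
q=min(b,key=lambda c:np.hypot(c[0]-.588,c[1]-.139));plan([*q[:2],.018])
E
```

```text
{'t': np.float64(35.125), 'joint_positions': array([ 0.1234,  0.5287, -0.2036,  0.8437, -0.0313, -0.3858]), 'tcp_pos': array([0.5874, 0.1377, 0.1189]), 'tool_rot': array([ 0.7889, -3.031 ,  0.0475]), 'force': array([0.5066, 0.3379, 0.2213]), 'torque': array([0.0378, 0.0028, 0.0478]), 'finger_gap': np.float64(0.7278)}
0.96 [263. 288.] 1608 sph [0.659  0.188  0.0275]
0.94 [257. 198.] 1841 sph [0.5878 0.1393 0.0274]
0.69 [268. 152.] 3576 sph [0.5194 0.1222 0.0168]
0.62 [160. 234.] 453 sph [0.6663 0.095  0.0276]
from [0.5883 0.1376 0.1202] tilt 1.78 jaw 2.08 q6 -0.39 -> shift [-0.0018  0.0046  0.1021] twist 0.0 | t 35.23 gap 0.724
```

Emit:
drive_tool(targets=[-0.001,0.003,0.035,0.0,-0.0018,0.0046,0.07,0.0,-0.0018,0.0046,0.095,0.0,-0.0018,0.0046,0.1021,0.0,-0.0018,0.0046,0.1021,0.0])

```text
t: 35.85
tcp_pos: [0.5882, 0.1387, 0.0186]
tool_rot: [0.787, -3.035, 0.048]
force: [0.0, -0.1, 0.4]
finger_gap: 0.726
```

Emit:
drive_tool(targets=[0.0,0.0,0.0,0.0,0.0,0.0,0.0,0.0,0.0,0.0,0.0,0.0], hand=255)

```text
t: 36.22
tcp_pos: [0.5898, 0.1386, 0.0202]
tool_rot: [0.788, -3.038, 0.05]
force: [1.4, -0.4, 6.3]
finger_gap: 0.534
```

Emit:
drive_tool(targets=[0.0,0.0,-0.02,0.0,0.0,0.0,-0.05,0.0,0.0,0.0,-0.09,0.0,0.0,0.0,-0.13,0.0,0.0,0.0,-0.13,0.0])

```text
t: 36.85
tcp_pos: [0.5915, 0.1433, 0.1539]
tool_rot: [-0.788, 3.037, -0.051]
force: [-0.4, 0.5, -0.7]
finger_gap: 0.53
```

```bash
python3 - <<'E'
from h import *
o=s();p=manip.get_image("wrist");b=balls(0,o,p);print(np.round(o["tcp_pos"],4))
d=crate(.038,.076);print(d);plan([*d,.13])
E
```

```text
{'t': np.float64(36.85), 'joint_positions': array([ 0.1319,  0.4949, -0.1617,  0.9065, -0.0316, -0.376 ]), 'tcp_pos': array([0.5915, 0.1433, 0.1539]), 'tool_rot': array([-0.788 ,  3.0369, -0.0506]), 'force': array([-0.3846,  0.5492, -0.675 ]), 'torque': array([-0.0022,  0.0282,  0.0022]), 'finger_gap': np.float64(0.53)}
0.95 [176. 218.] 1078 sph [0.6664 0.0948 0.0275]
0.81 [1. 8.] 168 sph [ 0.5546 -0.1272  0.0476]
[0.5915 0.1433 0.1539]
[ 0.63037371 -0.12994036]
from [0.589  0.1428 0.1501] tilt 1.82 jaw 2.079 q6 -0.38 -> shift [ 0.0961 -0.2577  0.0288] twist 0.0 | t 36.95 gap 0.533
```

Emit:
drive_tool(targets=[0.017,-0.045,0.0,0.0,0.037,-0.1,0.0,0.0,0.057,-0.155,0.0,0.0,0.077,-0.21,0.005,0.0,0.0961,-0.2577,0.01,0.0])

```text
t: 37.58
tcp_pos: [0.6293, -0.1311, 0.1467]
tool_rot: [0.786, -3.036, 0.047]
force: [0.6, -0.0, -0.3]
finger_gap: 0.532
```

Emit:
drive_tool(targets=[0.0,0.0,0.01,0.0,0.0,0.0,0.015,0.0,0.0,0.0,0.015,0.0])

```text
t: 37.95
tcp_pos: [0.6282, -0.1298, 0.1303]
tool_rot: [0.789, -3.033, 0.044]
force: [0.3, 0.8, 0.1]
finger_gap: 0.534
```

```bash
python3 - <<'E'
from h import *
o=s();p=manip.get_image("wrist");save(p,"w20",1)
d=crate(.038,.076);plan([*d,.0405])
E
```

```text
{'t': np.float64(37.95), 'joint_positions': array([-0.3059,  0.5726, -0.0933,  0.8966, -0.0278, -0.8148]), 'tcp_pos': array([ 0.6282, -0.1298,  0.1303]), 'tool_rot': array([ 0.7886, -3.0327,  0.0438]), 'force': array([0.3276, 0.8157, 0.0956]), 'torque': array([ 0.0544,  0.0218, -0.0036]), 'finger_gap': np.float64(0.5339)}
from [ 0.6288 -0.1298  0.1311] tilt 1.69 jaw 2.08 q6 -0.81 -> shift [-0.0025  0.0015  0.0905] twist 0.0 | t 38.0 gap 0.533
```

View pics/w20.png

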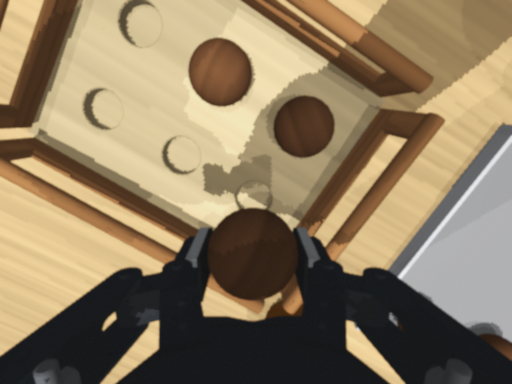

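Emit:
drive_tool(targets=[-0.001,0.001,0.03,0.0,-0.0025,0.0015,0.06,0.0,-0.0025,0.0015,0.083,0.0,-0.0025,0.0015,0.0905,0.0,-0.0025,0.0015,0.0905,0.0])

```text
t: 38.62
tcp_pos: [0.6308, -0.1294, 0.0411]
tool_rot: [0.791, -3.034, 0.046]
force: [-0.3, 0.7, 0.6]
finger_gap: 0.531
```

Emit:
drive_tool(targets=[0.0,0.0,0.0,0.0,0.0,0.0,0.0,0.0,0.0,0.0,0.0,0.0], hand=85)

```text
t: 39.0
tcp_pos: [0.6315, -0.1298, 0.042]
tool_rot: [0.791, -3.035, 0.048]
force: [-0.6, -1.8, 2.3]
finger_gap: 0.664
```

Emit:
drive_tool(targets=[0.0,0.0,-0.03,0.0,0.0,0.0,-0.06,0.0,0.0,0.0,-0.1,0.0,0.0,0.0,-0.13,0.0,0.0,0.0,-0.13,0.0])

```text
t: 39.62
tcp_pos: [0.6327, -0.1261, 0.1748]
tool_rot: [-0.792, 3.04, -0.051]
force: [-0.9, 0.8, -0.4]
finger_gap: 0.668
```

```bash
python3 - <<'E'
from h import *
o=s();p=manip.get_image("wrist");balls(0,o,p)
plan([.6664,.095,.13])
E
```

```text
{'t': np.float64(39.625), 'joint_positions': array([-0.2983,  0.5352, -0.0364,  0.9821, -0.0277, -0.8084]), 'tcp_pos': array([ 0.6327, -0.1261,  0.1748]), 'tool_rot': array([-0.7923,  3.0396, -0.0512]), 'force': array([-0.9285,  0.8417, -0.4013]), 'torque': array([0.0322, 0.0053, 0.0013]), 'finger_gap': np.float64(0.6683)}
0.9 [295. 115.] 1662 sph [ 0.5546 -0.1264  0.0461]
0.86 [225.  71.] 1921 sph [ 0.5515 -0.2025  0.0461]
0.77 [477. 319.] 405 sph [0.6594 0.1878 0.028 ]
0.58 [254. 184.] 1340 sph [ 0.6306 -0.1295  0.0462]
0.52 [205. 110.] 55248 sph [ 0.5927 -0.2142  0.038 ]
from [ 0.6307 -0.1256  0.1714] tilt 1.73 jaw 2.081 q6 -0.81 -> shift [-0.1393  0.1762  0.0349] twist 0.0 | t 39.73 gap 0.671
```

Three seated (z 46 mm each). Fourth ball at (0.666, 0.095).

Emit:
drive_tool(targets=[-0.03,0.04,0.0,0.0,-0.06,0.08,0.0,0.0,-0.1,0.13,0.01,0.0,-0.13,0.165,0.02,0.0,-0.1393,0.1762,0.035,0.0], hand=70)

```text
t: 40.35
tcp_pos: [0.6654, 0.0981, 0.1274]
tool_rot: [0.796, -3.031, 0.045]
force: [0.4, -0.1, -0.2]
finger_gap: 0.73
```

Emit:
drive_tool(targets=[0.0,0.0,0.01,0.0,0.0,0.0,0.01,0.0])

```text
t: 40.6
tcp_pos: [0.6638, 0.0964, 0.1152]
tool_rot: [0.793, -3.028, 0.044]
force: [0.8, -1.1, 0.2]
finger_gap: 0.726
```

```bash
python3 - <<'E'
from h import *
o=s();p=manip.get_image("wrist");b=balls(0,o,p)
q=min(b,key=lambda c:np.hypot(c[0]-.6664,c[1]-.095));plan([*q[:2],.018])
E
```

```text
{'t': np.float64(40.6), 'joint_positions': array([ 0.0476,  0.6474,  0.001 ,  0.9297, -0.0301, -0.4647]), 'tcp_pos': array([0.6638, 0.0964, 0.1152]), 'tool_rot': array([ 0.7931, -3.0277,  0.0444]), 'force': array([ 0.7903, -1.0859,  0.225 ]), 'torque': array([ 0.0811, -0.056 , -0.0041]), 'finger_gap': np.float64(0.7265)}
0.92 [13. 23.] 1210 sph [ 0.6306 -0.1301  0.0466]
0.69 [353. 240.] 1131 sph [0.6592 0.1879 0.0276]
0.59 [250. 201.] 1922 sph [0.6663 0.0947 0.0274]
from [0.6653 0.0961 0.1173] tilt 1.72 jaw 2.083 q6 -0.46 -> shift [-0.0016  0.0008  0.0993] twist 0.0 | t 40.7 gap 0.722
```

Emit:
drive_tool(targets=[-0.001,0.0004,0.035,0.0,-0.0016,0.0008,0.07,0.0,-0.0016,0.0008,0.092,0.0,-0.0016,0.0008,0.0993,0.0,-0.0016,0.0008,0.0993,0.0])

```text
t: 41.32
tcp_pos: [0.6667, 0.0938, 0.0186]
tool_rot: [0.791, -3.032, 0.046]
force: [-0.2, 0.1, -0.4]
finger_gap: 0.727
```

Emit:
drive_tool(targets=[0.0,0.0,0.0,0.0,0.0,0.0,0.0,0.0,0.0,0.0,0.0,0.0], hand=255)

```text
t: 41.7
tcp_pos: [0.6682, 0.0937, 0.0203]
tool_rot: [0.792, -3.035, 0.048]
force: [0.3, -1.4, 6.7]
finger_gap: 0.532
```

Emit:
drive_tool(targets=[0.0,0.0,-0.02,0.0,0.0,0.0,-0.05,0.0,0.0,0.0,-0.09,0.0,0.0,0.0,-0.13,0.0,0.0,0.0,-0.13,0.0])

```text
t: 42.32
tcp_pos: [0.6704, 0.0981, 0.1557]
tool_rot: [-0.792, 3.036, -0.05]
force: [-0.3, -0.2, -1.1]
finger_gap: 0.53
```

```bash
python3 - <<'E'
from h import *
o=s();p=manip.get_image("wrist");b=balls(0,o,p);print(np.round(o["tcp_pos"],4))
d=crate(.038,0);print(d);plan([*d,.13])
E
```

```text
{'t': np.float64(42.325), 'joint_positions': array([ 0.0499,  0.6145,  0.0513,  0.9973, -0.0305, -0.4609]), 'tcp_pos': array([0.6704, 0.0981, 0.1557]), 'tool_rot': array([-0.7923,  3.0357, -0.05  ]), 'force': array([-0.289 , -0.1973, -1.1287]), 'torque': array([ 0.0509,  0.0137, -0.0186]), 'finger_gap': np.float64(0.53)}
0.73 [251. 252.] 5767 sph [0.6695 0.0982 0.1626]
0.69 [336. 220.] 1351 sph [0.659  0.1881 0.0275]
0.56 [39. 21.] 2760 sph [ 0.6304 -0.1298  0.0459]
[0.6704 0.0981 0.1557]
[ 0.62780613 -0.20589697]
from [0.6678 0.0978 0.1512] tilt 1.76 jaw 2.081 q6 -0.46 -> shift [ 0.183  -0.2447  0.0302] twist 0.0 | t 42.42 gap 0.528
```

Emit:
drive_tool(targets=[0.028,-0.038,0.0,0.0,0.062,-0.082,0.0,0.0,0.096,-0.128,0.0,0.0,0.13,-0.173,0.0,0.0,0.162,-0.217,0.005,0.0])

```text
t: 43.05
tcp_pos: [0.6311, -0.1721, 0.1529]
tool_rot: [0.792, -3.035, 0.046]
force: [0.0, 0.2, -0.8]
finger_gap: 0.533
```

```bash
python3 - <<'E'
from h import *
d=crate(.038,0);plan([*d,.115])
E
```

```text
from [ 0.6311 -0.1721  0.1529] tilt 1.69 jaw 2.081 q6 -0.88 -> shift [ 0.0189 -0.0269  0.0388] twist 0.0 | t 43.05 gap 0.533
```

Emit:
drive_tool(targets=[0.012,-0.018,0.005,0.0,0.0189,-0.0269,0.02,0.0,0.0189,-0.0269,0.0388,0.0,0.0189,-0.0269,0.0388,0.0,0.0189,-0.0269,0.0388,0.0])

```text
t: 43.68
tcp_pos: [0.628, -0.2047, 0.1148]
tool_rot: [0.794, -3.034, 0.045]
force: [0.7, 0.3, 1.2]
finger_gap: 0.53
```

```bash
python3 - <<'E'
from h import *
d=crate(.038,0);plan([*d,.0405])
E
```

```text
from [ 0.628  -0.2047  0.1148] tilt 1.66 jaw 2.083 q6 -0.93 -> shift [-0.0002  0.001   0.0743] twist 0.0 | t 43.67 gap 0.53
```

Emit:
drive_tool(targets=[0.0,0.0005,0.025,0.0,-0.0002,0.001,0.05,0.0,-0.0002,0.001,0.068,0.0,-0.0002,0.001,0.0743,0.0,-0.0002,0.001,0.0743,0.0])

```text
t: 44.3
tcp_pos: [0.6282, -0.2058, 0.0408]
tool_rot: [0.795, -3.034, 0.045]
force: [0.7, 0.6, -1.3]
finger_gap: 0.531
```

Emit:
drive_tool(targets=[0.0,0.0,0.0,0.0,0.0,0.0,0.0,0.0,0.0,0.0,0.0,0.0], hand=85)

```text
t: 44.68
tcp_pos: [0.6285, -0.206, 0.0414]
tool_rot: [0.795, -3.034, 0.046]
force: [0.5, 0.1, 0.2]
finger_gap: 0.666
```

Emit:
drive_tool(targets=[0.0,0.0,-0.03,0.0,0.0,0.0,-0.06,0.0,0.0,0.0,-0.1,0.0,0.0,0.0,-0.13,0.0,0.0,0.0,-0.13,0.0])

```text
t: 45.3
tcp_pos: [0.63, -0.2029, 0.1746]
tool_rot: [-0.796, 3.038, -0.052]
force: [1.0, -0.6, -0.3]
finger_gap: 0.669
```

```bash
python3 - <<'E'
from h import *
o=s();p=manip.get_image("wrist");save(p,"w21",1);balls(0,o,p)
plan([.659,.188,.13])
E
```

```text
{'t': np.float64(45.3), 'joint_positions': array([-0.4115,  0.5632,  0.0111,  0.9981, -0.0257, -0.9241]), 'tcp_pos': array([ 0.63  , -0.2029,  0.1746]), 'tool_rot': array([-0.7958,  3.0384, -0.0518]), 'force': array([ 1.004 , -0.6377, -0.2584]), 'torque': array([0.0856, 0.0065, 0.0185]), 'finger_gap': np.float64(0.6685)}
0.97 [362. 160.] 1575 sph [ 0.5547 -0.1264  0.0462]
0.95 [320. 222.] 989 sph [ 0.6306 -0.1295  0.0463]
0.87 [501. 341.] 256 sph [0.6591 0.1881 0.0283]
0.84 [252. 181.] 1302 sph [ 0.6276 -0.2055  0.0462]
0.79 [297. 118.] 1725 sph [ 0.5516 -0.2024  0.0462]
0.52 [266. 132.] 52750 sph [ 0.5705 -0.2269  0.0398]
from [ 0.6279 -0.2021  0.171 ] tilt 1.69 jaw 2.083 q6 -0.92 -> shift [-0.2188  0.3257  0.0296] twist 0.0 | t 45.4 gap 0.671
```

View pics/w21.png

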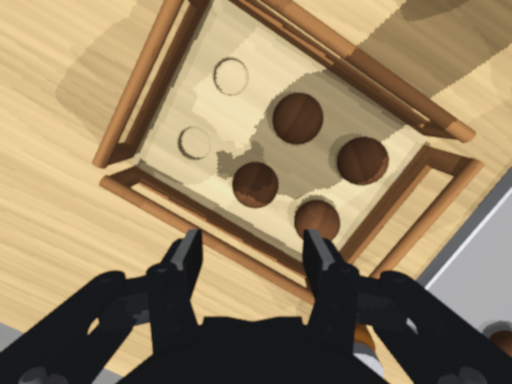

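Four seated. The last ball (0.659, 0.188) is near the tray corner, so I'll turn the jaws to −40° to keep the fingers inside the lip.

Emit:
drive_tool(targets=[-0.025,0.038,0.0,-0.05,-0.058,0.086,0.0,-0.1,-0.09,0.134,0.0,-0.15,-0.122,0.182,0.0,-0.2,-0.154,0.23,0.0,-0.25])

```text
t: 46.02
tcp_pos: [0.6482, 0.0754, 0.1608]
tool_rot: [1.166, -2.905, 0.043]
force: [1.3, -0.1, 0.2]
finger_gap: 0.669
```

```bash
python3 - <<'E'
from h import *
plan([.659,.188,.12],2.443)
E
```

```text
from [0.6482 0.0754 0.1608] tilt 1.69 jaw 2.335 q6 -0.75 -> shift [-0.0865  0.0747  0.0375] twist -0.108 | t 46.02 gap 0.669
```

Emit:
drive_tool(targets=[-0.035,0.03,0.01,-0.05,-0.07,0.06,0.02,-0.108,-0.0865,0.0747,0.03,-0.108,-0.0865,0.0747,0.0375,-0.108,-0.0865,0.0747,0.0375,-0.108])

```text
t: 46.65
tcp_pos: [0.6582, 0.1864, 0.1185]
tool_rot: [1.317, -2.835, 0.042]
force: [0.8, -0.8, -0.3]
finger_gap: 0.666
```

```bash
python3 - <<'E'
from h import *
o=s();p=manip.get_image("wrist");save(p,"w22",1);b=balls(0,o,p)
q=min(b,key=lambda c:np.hypot(c[0]-.659,c[1]-.188));plan([*q[:2],.019])
E
```

```text
{'t': np.float64(46.65), 'joint_positions': array([ 0.1811,  0.6704,  0.053 ,  0.9615, -0.0297, -0.6888]), 'tcp_pos': array([0.6582, 0.1864, 0.1185]), 'tool_rot': array([ 1.3174, -2.8348,  0.0417]), 'force': array([ 0.8191, -0.7902, -0.3215]), 'torque': array([ 0.0047, -0.0218, -0.0414]), 'finger_gap': np.float64(0.6663)}
0.86 [254. 203.] 1858 sph [0.6589 0.1878 0.0274]
from [0.6592 0.1863 0.12  ] tilt 1.71 jaw 2.44 q6 -0.69 -> shift [-0.0034  0.0031  0.1009] twist 0.0 | t 46.75 gap 0.666
```

View pics/w22.png

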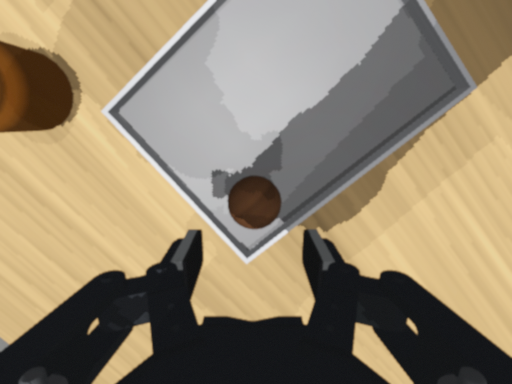

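```bash
python3 - <<'E'
from h import *
o=manip.observe();p=manip.get_image("wrist");W=cloud(p,o)
q=np.array([.6589,.1878]);k=(W[...,2]>.014)&(W[...,2]<.024)&(np.hypot(W[...,0]-q[0],W[...,1]-q[1])>.03)
d=W[k][:,:2]-q
a=d[(abs(d[:,1])<.03)&(d[:,0]>.03)&(d[:,0]<.06)];print("x lip",len(a),np.percentile(a[:,0],[1,10,50,90,99]).round(4))
a=d[(abs(d[:,0])<.03)&(d[:,1]>.03)&(d[:,1]<.06)];print("y lip",len(a),np.percentile(a[:,1],[1,10,50,90,99]).round(4))
E
```

```text
x lip 346 [0.0444 0.0447 0.046  0.0483 0.049 ]
y lip 353 [0.0406 0.041  0.0423 0.0446 0.0454]
```

The lip is 44 mm (x) and 41 mm (y) from the ball, and the fingers need 40 and 36 mm, so they clear it. Descending.

Emit:
drive_tool(targets=[-0.002,0.002,0.035,0.0,-0.0034,0.0031,0.07,0.0,-0.0034,0.0031,0.092,0.0,-0.0034,0.0031,0.1009,0.0,-0.0034,0.0031,0.1009,0.0])

```text
t: 47.42
tcp_pos: [0.6595, 0.1874, 0.0197]
tool_rot: [1.316, -2.839, 0.042]
force: [-1.1, 0.5, 0.8]
finger_gap: 0.664
```

Emit:
drive_tool(targets=[0.0,0.0,0.0,0.0,0.0,0.0,0.0,0.0,0.0,0.0,0.0,0.0], hand=255)

```text
t: 47.8
tcp_pos: [0.6608, 0.1874, 0.0211]
tool_rot: [1.317, -2.841, 0.044]
force: [0.3, -0.9, 4.9]
finger_gap: 0.531
```

Emit:
drive_tool(targets=[0.0,0.0,-0.02,0.0,0.0,0.0,-0.05,0.0,0.0,0.0,-0.09,0.0,0.0,0.0,-0.13,0.0,0.0,0.0,-0.13,0.0])

```text
t: 48.42
tcp_pos: [0.663, 0.1921, 0.1567]
tool_rot: [1.321, -2.848, 0.047]
force: [-0.1, 0.8, -0.7]
finger_gap: 0.532
```

```bash
python3 - <<'E'
from h import *
o=s();p=manip.get_image("wrist");b=balls(0,o,p);print(np.round(o["tcp_pos"],4))
d=crate(.038,-.076);print(d);d=crate(-.038,-.076);print(d);plan([*d,.14],2.08)
E
```

```text
{'t': np.float64(48.425), 'joint_positions': array([ 0.1879,  0.6409,  0.1014,  1.0255, -0.0296, -0.6807]), 'tcp_pos': array([0.663 , 0.1921, 0.1567]), 'tool_rot': array([ 1.3211, -2.8483,  0.0472]), 'force': array([-0.0656,  0.8351, -0.6975]), 'torque': array([ 0.0099, -0.0497,  0.0075]), 'finger_gap': np.float64(0.5322)}
0.69 [252. 254.] 5756 sph [0.6622 0.192  0.1628]
[0.663  0.1921 0.1567]
[ 0.62523856 -0.28185359]
[ 0.54928194 -0.27928602]
from [0.6604 0.1914 0.1521] tilt 1.7 jaw 2.44 q6 -0.68 -> shift [ 0.4307 -0.2188  0.0254] twist 0.36 | t 48.52 gap 0.528
```

Emit:
drive_tool(targets=[0.04,-0.02,0.0,0.0,0.09,-0.045,0.0,0.0,0.14,-0.071,0.0,0.0,0.19,-0.097,0.0,0.0,0.24,-0.122,0.0,0.0])

```text
t: 49.15
tcp_pos: [0.5966, -0.0719, 0.158]
tool_rot: [1.317, -2.84, 0.042]
force: [0.3, -0.1, -0.7]
finger_gap: 0.53
```

```bash
python3 - <<'E'
from h import *
d=crate(-.038,-.076);plan([*d,.13])
E
```

```text
from [ 0.5966 -0.0719  0.158 ] tilt 1.64 jaw 2.44 q6 -1.1 -> shift [ 0.1883 -0.0972  0.0338] twist 0.0 | t 49.15 gap 0.53
```

Emit:
drive_tool(targets=[0.05,-0.026,0.0,0.0,0.1,-0.052,0.0,0.0,0.15,-0.078,0.01,0.0,0.18,-0.093,0.02,0.0,0.1883,-0.0972,0.0338,0.0])

```text
t: 49.78
tcp_pos: [0.5478, -0.2809, 0.1284]
tool_rot: [1.312, -2.841, 0.039]
force: [0.2, 0.1, -0.7]
finger_gap: 0.529
```

Emit:
drive_tool(targets=[0.0,0.0,0.005,0.0,0.0,0.0,0.01,0.0,0.0,0.0,0.01,0.0])

```text
t: 50.15
tcp_pos: [0.548, -0.2797, 0.118]
tool_rot: [1.315, -2.839, 0.037]
force: [-0.5, 0.1, 0.2]
finger_gap: 0.529
```

```bash
python3 - <<'E'
from h import *
d=crate(-.038,-.076);o=s();p=manip.get_image("wrist");save(p,"w23",1);balls(0,o,p);plan([*d,.0415])
E
```

```text
{'t': np.float64(50.15), 'joint_positions': array([-0.5807,  0.536 , -0.1931,  0.8279, -0.0231, -1.4484]), 'tcp_pos': array([ 0.548 , -0.2797,  0.118 ]), 'tool_rot': array([ 1.315 , -2.8393,  0.0374]), 'force': array([-0.4755,  0.0788,  0.2053]), 'torque': array([-0.0031, -0.0028,  0.0535]), 'finger_gap': np.float64(0.5292)}
0.84 [238. 307.] 632 sph [ 0.6277 -0.2055  0.0466]
0.78 [292. 289.] 102 sph [ 0.5507 -0.202   0.0471]
0.66 [253. 256.] 5792 sph [ 0.5473 -0.2798  0.1241]
0.64 [359. 343.] 439 sph [ 0.5544 -0.1267  0.0463]
from [ 0.5484 -0.2803  0.1188] tilt 1.59 jaw 2.438 q6 -1.45 -> shift [-0.003   0.0014  0.0772] twist 0.0 | t 50.25 gap 0.525
```

View pics/w23.png

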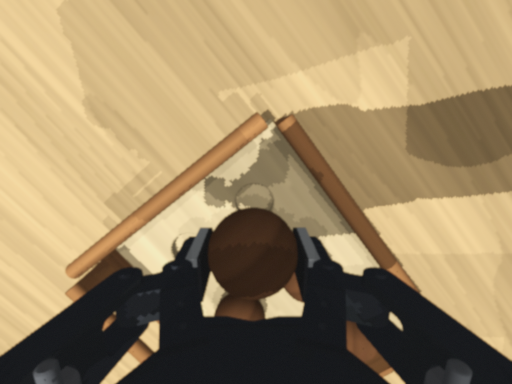

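Emit:
drive_tool(targets=[-0.0015,0.0007,0.025,0.0,-0.003,0.0014,0.05,0.0,-0.003,0.0014,0.07,0.0,-0.003,0.0014,0.0772,0.0,-0.003,0.0014,0.0772,0.0])

```text
t: 50.88
tcp_pos: [0.5495, -0.2791, 0.0417]
tool_rot: [1.315, -2.84, 0.039]
force: [-0.9, 0.0, -0.1]
finger_gap: 0.533
```

Emit:
drive_tool(targets=[0.0,0.0,0.0,0.0,0.0,0.0,0.0,0.0,0.0,0.0,0.0,0.0], hand=85)

```text
t: 51.25
tcp_pos: [0.5506, -0.2796, 0.0428]
tool_rot: [1.316, -2.841, 0.043]
force: [2.0, 0.2, 0.9]
finger_gap: 0.664
```

Emit:
drive_tool(targets=[0.0,0.0,-0.03,0.0,0.0,0.0,-0.06,0.0,0.0,0.0,-0.1,0.0,0.0,0.0,-0.14,0.0,0.0,0.0,-0.17,0.0])

```text
t: 51.88
tcp_pos: [0.55, -0.2748, 0.2147]
tool_rot: [1.316, -2.842, 0.044]
force: [0.1, -0.3, -0.3]
finger_gap: 0.664
```

Emit:
drive_tool(targets=[-0.05,0.0,0.0,0.0,-0.1,0.0,0.0,0.0,-0.1,0.0,0.0,0.0])

```text
t: 52.25
tcp_pos: [0.6158, -0.1958, 0.2123]
tool_rot: [1.322, -2.838, 0.043]
force: [-0.5, -0.4, -0.5]
finger_gap: 0.667
```

```bash
python3 - <<'E'
from h import *
o=s();p=manip.get_image("wrist");save(p,"w24",1.5);balls(0,o,p)
for n in("near","left","right"): wallchk(n,p,o)
E
```

```text
{'t': np.float64(52.25), 'joint_positions': array([-0.4102,  0.5135,  0.0263,  1.0695, -0.0257, -1.2823]), 'tcp_pos': array([ 0.6158, -0.1958,  0.2123]), 'tool_rot': array([ 1.3223, -2.8385,  0.0431]), 'force': array([-0.5473, -0.3932, -0.4908]), 'torque': array([-0.009 , -0.0174, -0.0051]), 'finger_gap': np.float64(0.6674)}
0.81 [253.  83.] 1352 sph [ 0.5485 -0.2785  0.046 ]
0.8 [336. 190.] 1087 sph [ 0.5546 -0.1265  0.0462]
0.76 [242. 179.] 1035 sph [ 0.6275 -0.2056  0.0462]
0.72 [293. 141.] 1167 sph [ 0.5514 -0.2025  0.0461]
0.64 [281. 232.] 955 sph [ 0.6305 -0.1296  0.0462]
near 2148 t [-0.0046 -0.0027 -0.0002  0.0028  0.0063] z [0.0904 0.0921]
left 964 t [0.0065 0.0079 0.0096 0.0124 0.0167] z [0.0889 0.0908]
right 2338 t [-0.0066 -0.0047 -0.0022  0.0007  0.0043] z [0.0903 0.0921]
```

View pics/w24.png

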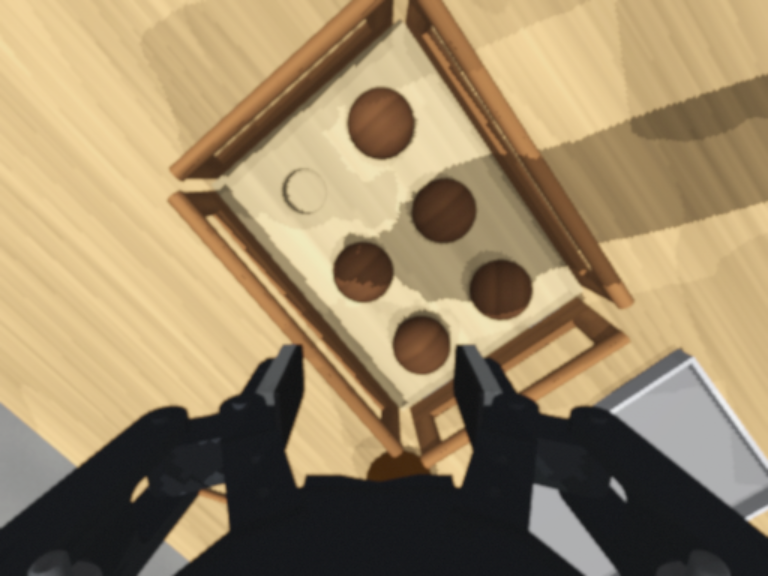

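The balls are all seated, but the left side now measures about 10 mm outward at the rail (t = 0.0096), so it is leaning by about 0.16 rad. I'll check when that happened using earlier pictures.

```bash
python3 - <<'E'
from h import *
import copy
p0=manip.get_image("wrist");o=manip.observe()
def overlay(img,o,name,sc):
    im=cv2.imread(f"pics/{img}.png")
    for th,col in((np.pi/2,(0,255,0)),(1.41,(0,0,255))):
        t=.06*np.cos(th);z=.026+.06*np.sin(th)
        pts=[]
        for x in(-.086,.086):
            w=[*crate(x,.128+t),z];pts.append(tuple(int(v*sc) for v in proj(p0,w,o)))
        cv2.line(im,*pts,col,1)
    if sc==1: im=cv2.resize(im,None,fx=1.5,fy=1.5)
    cv2.imwrite(f"pics/{name}.png",im)
overlay("w24",o,"ov24",1.5)
overlay("w18",dict(tcp_pos=np.array([.5555,-.1233,.1718]),tool_rot=np.array([-.7936,3.0369,-.0583])),"ov18",1)
overlay("w15",dict(tcp_pos=np.array([0.491,.122,.1573]),tool_rot=np.array([.8129,-3.0197,.0442])),"ov15",1.5)
E
```

```text
(no output)
```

View pics/ov24.png

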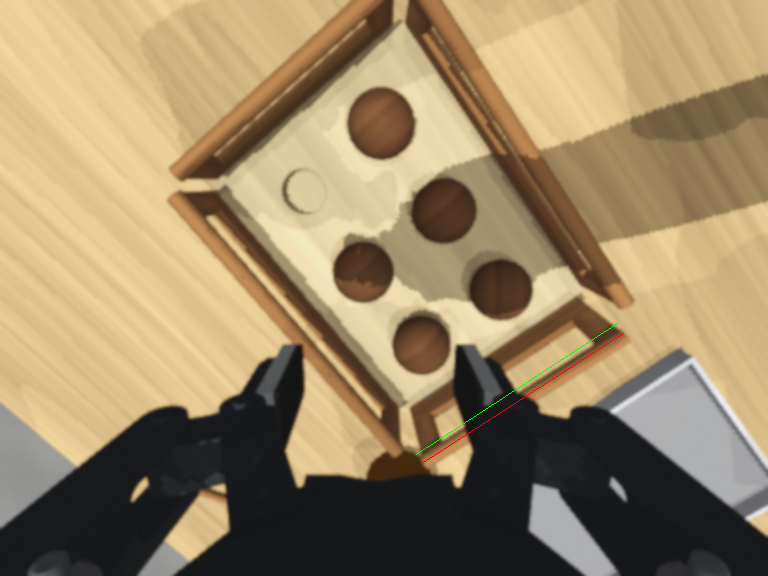

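View pics/ov18.png

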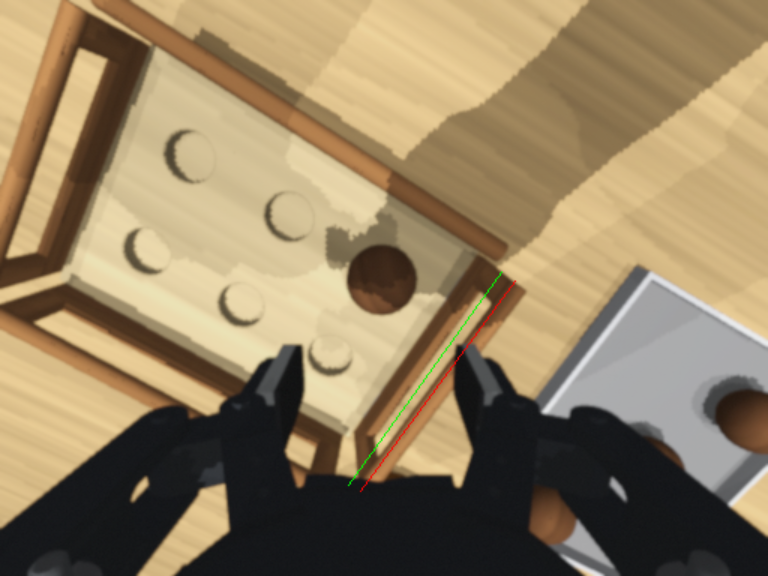

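View pics/ov15.png

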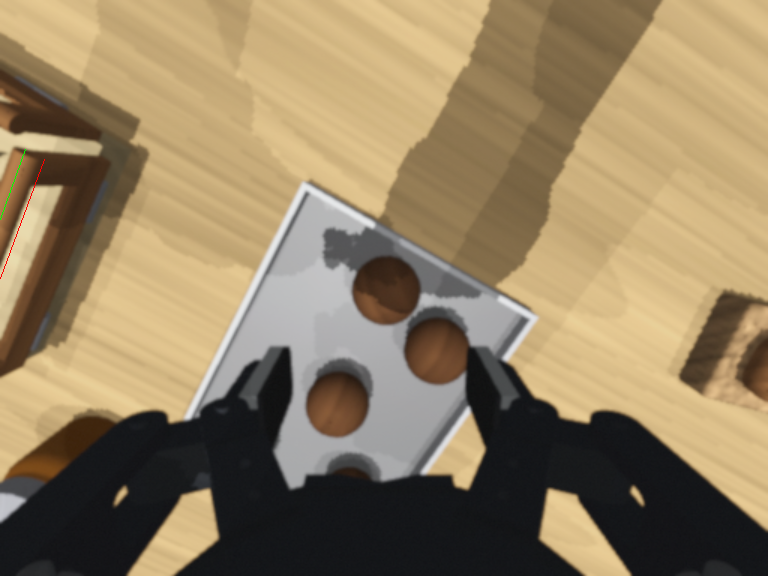

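The overlays settle it. Before the first ball was lifted (third picture) the left rail lay on the green, upright line; after placing ball 1 in dimple2 it lay on the red one. So the order was right and the fingers' knuckles nudged the side. I'll push it back upright from outside with the closed gripper.

```bash
python3 - <<'E'
from h import *
plan([*crate(0,.128+.05),.2])
E
```

```text
from [ 0.6139 -0.1988  0.2123] tilt 1.71 jaw 2.438 q6 -1.28 -> shift [-0.1198  0.1253  0.0071] twist 0.0 | t 52.4 gap 0.672
```

Emit:
drive_tool(targets=[-0.03,0.03,0.0,0.0,-0.065,0.068,0.0,0.0,-0.1,0.105,0.0,0.0,-0.1198,0.1253,0.007,0.0,-0.1198,0.1253,0.007,0.0], hand=255)

```text
t: 53.02
tcp_pos: [0.5946, -0.0261, 0.1997]
tool_rot: [1.316, -2.838, 0.042]
force: [-0.3, 0.1, 0.7]
finger_gap: -0.001
```

```bash
python3 - <<'E'
from h import *
plan([*crate(0,.128+.05),.078])
E
```

```text
from [ 0.5946 -0.0261  0.1997] tilt 1.71 jaw 2.44 q6 -1.02 -> shift [-0.0031  0.0009  0.1217] twist 0.0 | t 53.02 gap -0.001
```

Emit:
drive_tool(targets=[-0.001,0.0003,0.04,0.0,-0.002,0.0006,0.08,0.0,-0.0031,0.0009,0.11,0.0,-0.0031,0.0009,0.1217,0.0,-0.0031,0.0009,0.1217,0.0])

```text
t: 53.65
tcp_pos: [0.5956, -0.028, 0.0778]
tool_rot: [1.314, -2.838, 0.042]
force: [0.4, -1.2, -0.4]
finger_gap: -0.003
```

```bash
python3 - <<'E'
from h import *
for y in(.04,.03,.025,.02): plan([*crate(0,.128+y),.078])
E
```

```text
from [ 0.5956 -0.028   0.0778] tilt 1.72 jaw 2.438 q6 -1.02 -> shift [ 0.0067 -0.0055  0.0001] twist 0.0 | t 53.65 gap -0.003
from [ 0.5956 -0.028   0.0778] tilt 1.72 jaw 2.438 q6 -1.02 -> shift [ 0.0146 -0.0118  0.0004] twist 0.0 | t 53.65 gap -0.003
from [ 0.5956 -0.028   0.0778] tilt 1.72 jaw 2.438 q6 -1.02 -> shift [ 0.0185 -0.0149  0.0005] twist 0.0 | t 53.65 gap -0.003
from [ 0.5956 -0.028   0.0778] tilt 1.72 jaw 2.438 q6 -1.02 -> shift [ 0.0224 -0.018   0.0007] twist 0.0 | t 53.65 gap -0.003
```

Emit:
drive_tool(targets=[0.0067,-0.0055,0.0,0.0,0.0125,-0.0102,0.0,0.0,0.016,-0.013,0.0,0.0,0.0185,-0.0149,0.0,0.0,0.0185,-0.0149,0.0,0.0])

```text
t: 54.28
tcp_pos: [0.5952, -0.0519, 0.0788]
tool_rot: [1.314, -2.839, 0.043]
force: [0.8, 1.1, 1.1]
finger_gap: -0.0
```

Emit:
drive_tool(targets=[0.0015,-0.0012,0.0,0.0,0.003,-0.0025,0.0,0.0,0.003,-0.0025,0.0,0.0])

```text
t: 54.65
tcp_pos: [0.5951, -0.0559, 0.0788]
tool_rot: [1.313, -2.839, 0.043]
force: [0.0, 1.7, 0.8]
finger_gap: 0.003
```

```bash
python3 - <<'E'
from h import *
o=s();p=manip.get_image("wrist");save(p,"w25",1.5);wallchk("left",p,o)
E
```

```text
{'t': np.float64(54.65), 'joint_positions': array([-0.2022,  0.5573, -0.2728,  0.7354, -0.03  , -1.0691]), 'tcp_pos': array([ 0.5951, -0.0559,  0.0788]), 'tool_rot': array([ 1.3135, -2.8386,  0.0426]), 'force': array([0.0376, 1.7048, 0.772 ]), 'torque': array([ 0.356 , -0.0639, -0.0252]), 'finger_gap': np.float64(0.0032)}
left 5951 t [-0.0041 -0.002   0.001   0.005   0.022 ] z [0.0905 0.0946]
```

View pics/w25.png

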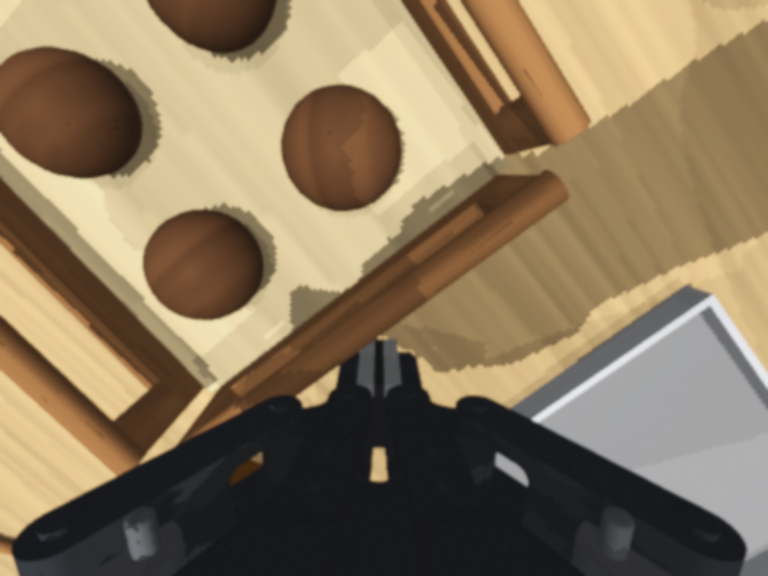

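The rail is nearly up at (480,250). The contact force is only 1.7 N, so it is still moving. A few millimetres more.

Emit:
drive_tool(targets=[0.0015,-0.0012,0.0,0.0,0.003,-0.0025,0.0,0.0,0.0045,-0.0037,0.0,0.0,0.0045,-0.0037,0.0,0.0])

```text
t: 55.2
tcp_pos: [0.595, -0.0584, 0.079]
tool_rot: [1.318, -2.84, 0.033]
force: [0.9, 10.9, 4.0]
finger_gap: -0.0
```

Emit:
drive_tool(targets=[0.001,-0.0008,0.0,0.0,0.002,-0.0016,0.0,0.0,0.002,-0.0016,0.0,0.0])

```text
t: 55.58
tcp_pos: [0.595, -0.0583, 0.079]
tool_rot: [1.322, -2.842, 0.025]
force: [0.3, 9.9, 2.9]
finger_gap: -0.0
```

Emit:
drive_tool(targets=[-0.008,0.0065,0.0,0.0,-0.02,0.016,0.0,0.0,-0.026,0.021,-0.03,0.0,-0.026,0.021,-0.08,0.0,-0.026,0.021,-0.13,0.0])

```text
t: 56.2
tcp_pos: [0.5951, -0.022, 0.2093]
tool_rot: [1.322, -2.84, 0.025]
force: [0.9, -0.2, -0.1]
finger_gap: -0.003
```

```bash
python3 - <<'E'
from h import *
o=s();p=manip.get_image("wrist");wallchk("left",p,o);wallchk("near",p,o)
plan([.45,.12,.28])
E
```

```text
{'t': np.float64(56.2), 'joint_positions': array([-0.1518,  0.4302, -0.1157,  1.0232, -0.0182, -1.0231]), 'tcp_pos': array([ 0.5951, -0.022 ,  0.2093]), 'tool_rot': array([ 1.322 , -2.8402,  0.0252]), 'force': array([ 0.8768, -0.204 , -0.1129]), 'torque': array([ 0.0321, -0.0306, -0.0261]), 'finger_gap': np.float64(-0.0033)}
left 1855 t [-0.0053 -0.0025  0.0004  0.0034  0.0062] z [0.0905 0.0921]
near 394 t [-0.0049 -0.0032 -0.0007  0.0022  0.0059] z [0.0903 0.092 ]
from [ 0.5986 -0.0225  0.2169] tilt 1.26 jaw 2.442 q6 -1.02 -> shift [-0.0127  0.2041 -0.0673] twist 0.0 | t 56.25 gap 0.002
```

The left side is upright again (t = 0.0004). I'll move the arm clear for a final look.

Emit:
drive_tool(targets=[0.0,0.05,-0.015,0.0,-0.005,0.1,-0.03,0.0,-0.008,0.15,-0.045,0.0,-0.0127,0.2041,-0.06,0.0,-0.0127,0.2041,-0.0673,0.0])

```text
t: 56.88
tcp_pos: [0.4475, 0.122, 0.2807]
tool_rot: [-1.332, 2.845, -0.035]
force: [0.5, 0.5, 0.3]
finger_gap: 0.005
```

Emit:
drive_tool(targets=[0.0,0.04,0.0,0.0,0.0,0.08,0.0,0.0,0.0,0.12,0.0,0.0,0.0,0.12,0.0,0.0])

```text
t: 57.38
tcp_pos: [0.3543, 0.1994, 0.2781]
tool_rot: [1.336, -2.843, 0.036]
force: [1.4, 0.9, 0.0]
finger_gap: 0.001
```

```bash
python3 - <<'E'
from h import *
o=s();p=manip.get_image("top");save(p,"t26",1.5)
for n in("near","left","right"): wallchk(n,p)
balls(0,None,p);W=cloud(p)
for t in("jar","sander","scrap"):
    r=manip.cut_out(p,t)[0];w=W[r["region"]];print(t,round(r["conf"],2),np.nanmedian(w,0).round(4),np.nanpercentile(w,[2,98],axis=0).round(3).tolist())
p=manip.get_image("scene");save(p,"s26",1.5);balls(0,None,p)
for n in("near","left","right"): wallchk(n,p)
E
```

```text
{'t': np.float64(57.375), 'joint_positions': array([ 0.3475,  0.031 , -0.4566,  1.0815, -0.0228, -0.5313]), 'tcp_pos': array([0.3543, 0.1994, 0.2781]), 'tool_rot': array([ 1.3361, -2.8426,  0.036 ]), 'force': array([1.3683, 0.9096, 0.021 ]), 'torque': array([-0.0415,  0.0151,  0.0016]), 'finger_gap': np.float64(0.0009)}
near 211 t [-0.0056 -0.0023  0.0006  0.0035  0.006 ] z [0.0906 0.094 ]
left 201 t [-0.0063 -0.0029 -0.      0.0029  0.0054] z [0.0907 0.0947]
right 205 t [-0.0059 -0.0042 -0.0017  0.0015  0.0048] z [0.0911 0.094 ]
0.75 [298. 172.] 86 sph [ 0.6331 -0.1295  0.0468]
0.74 [302. 200.] 88 sph [ 0.5565 -0.1271  0.0466]
0.53 [327. 199.] 69 sph [ 0.555  -0.2024  0.0471]
0.5 [350. 198.] 99 sph [ 0.5503 -0.2785  0.0466]
0.48 [326. 174.] 88 sph [ 0.6293 -0.2062  0.0473]
jar 0.91 [ 0.7369 -0.0111  0.0834] [[0.717, -0.041, 0.007], [0.777, 0.018, 0.089]]
sander 0.74 [ 0.5996 -0.2244  0.0316] [[0.489, -0.336, 0.004], [0.691, -0.074, 0.094]]
scrap 0.61 [ 0.3715 -0.4353  0.0237] [[0.335, -0.482, 0.009], [0.407, -0.389, 0.028]]
0.69 [226. 146.] 72 sph [ 0.5515 -0.2041  0.0472]
0.5 [206. 153.] 64 sph [ 0.626  -0.2064  0.0465]
0.44 [222. 134.] 52 sph [ 0.5483 -0.2796  0.047 ]
near 100 t [-0.0051 -0.0036 -0.0013  0.0017  0.0063] z [0.0903 0.0929]
left 190 t [-0.0036  0.0014  0.0034  0.0052  0.0075] z [0.0895 0.093 ]
right 150 t [-0.0082 -0.0055 -0.0038 -0.0021  0.004 ] z [0.0893 0.0931]
```

View pics/t26.png

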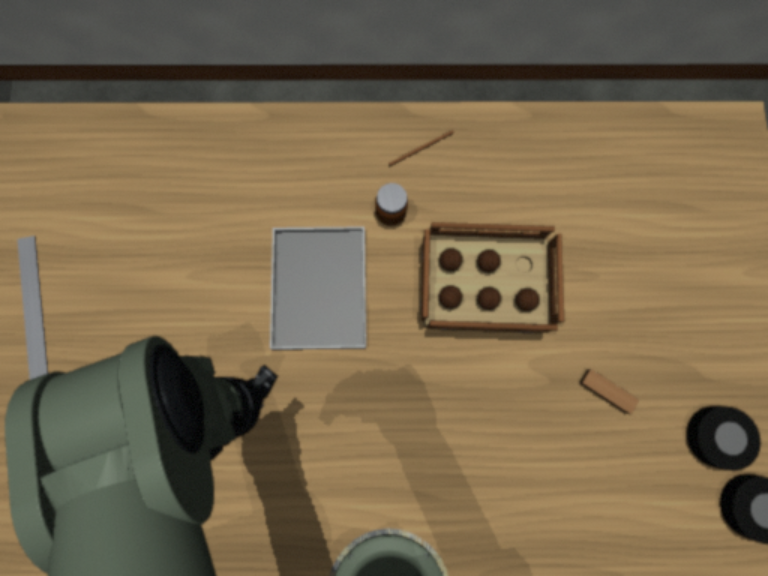

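View pics/s26.png

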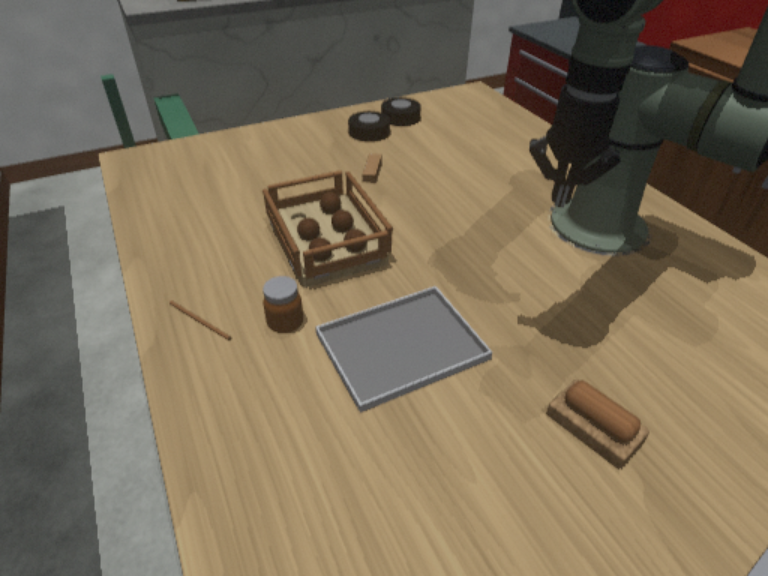

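Both views show five balls each in a dimple, the sides standing, the scrap on the bench at (607,390), the tray empty, and the jar and sander in place. Handing in.

```bash
python3 -c "
from station import manip
print(manip.sign_off())"
```

```text
the job is handed in; nothing more can be done
None
```

I put the scrap on the bench, raised the three hinged sides to their stops, and set all five balls in dimples 0, 1, 2, 4 and 5. I handed the job in at about 57 s.

- **Balls:** in the last check the ball centres read 46–47 mm high in the wrist and top views, as a seated ball should. The scene camera detected only three of the five, at the same heights.
- **Sides:** in the top view the three rails stood within about 2 mm of upright. The scene camera gave up to about 4 mm, near its calibration limit.
- **Jar and sanding block:** the jar read within 1 mm of its starting position. The network mistook the crate for the sander in the final picture, so I confirmed the sander only by eye in the scene view, where it looks unmoved.

**What went wrong:** placing the first ball, in dimple2, nudged the left side outward by about 10 mm at the rail (about 0.16 rad). It had been upright when the first ball was taken. It therefore leaned while the other four balls were placed, until I noticed it and pushed it back to its stop from outside.

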